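# Send out a tasting board for table 5

## Task

A tasting is going out to table 5: stand every tasting cup that is on the counter on a cork round of the wooden serving board, one to a round, and press the button on top of the table sign until its window shows a 5. Then fold the sign's wire leg right out and stand the sign on the board's slate panel, leaning back on that leg; leave the other things on the counter where they are.

Things in the scene. Friction and masses are not known exactly. Their poses are not given: they have to be found in the camera images.
- board: Serving board: wooden plank 196 x 420 mm, 7 mm thick, fixed on the counter. Origin at the centre of its underside; z up, y along its length. Toward +y it has six flush cork rounds in two rows of three (82 to 84 mm apart), at its -y end a dark flush slate panel.
- rest: Aluminium rest, fixed on the counter, that holds the sign: foot plate 98 x 112 x 2 mm and a slot 11 mm wide (x), 73 mm long (y), floor 4 mm and front wall 24, back wall 50 mm above the counter. Origin at the centre of its underside; its axes are the stored sign's. The sign lifts straight up out of it.
- sign: Table-number sign, 0.25 kg. Origin: middle of the underside of its wooden face plate (10 x 68 mm, 106 mm high along z), which faces its own -x. Behind the upper half is a black housing (x 5 to 46, y -34 to 34, z 51 to 105 mm): pinch it front to back, 51 mm. Without its leg it falls backward. At the start it stands in the rest's slot, origin 4 mm above the counter, leaning back up to 0.05 rad.
- number_drum (a joint): Drum behind the window in the face plate (24 x 15 mm, centred 78 mm up). One figure every 0.6283 rad: value d x 0.6283 shows figure d; 0 to 9 and round again (5 shows at 3.14 and a full turn, 6.283, later; -0.63 shows 9). It steps upward only; a sprung detent centres it on a figure.
- step_button (a joint): Spring plunger on top of the sign, 0 out to 0.0105 m fully in. One full stroke steps the drum by one figure; let it come fully out again (under 0.0005 m) before the next stroke. It takes about 2 N at first and 7 N fully in.
- button_top (a point): Centre of the plunger's round top, 21 mm across; 125.5 mm up the sign's z axis and 20 mm behind its origin (+x) when out. The stroke is along the sign's -z.
- bail (a joint): The sign's folding leg, a 6 mm steel wire bail: legs at y = -45 and +45 mm beside the plate, joined by a foot bar behind it; hinged 82 mm up and 20 mm behind the sign's origin, 76 mm long. 0 folded, 0.64 out (stop); the foot swings toward the sign's +x. Friction (0.02 N m) holds it where it is left; the standing sign's weight presses it to the stop, the sign then leaning back about 0.27 rad.
- tab_l (a point): Middle of the thumb tab on the bail's leg at the sign's +y side: a plate 3 mm thick (x), 14 mm high, reaching sideways from y 44 to y 62 mm, 40 mm from the hinge. Folded it is 42 mm above the sign's underside and 18 mm behind its origin; push it toward the sign's +x from in front, outside the leg. A like tab is on the -y side.
- sign_mid (a point): Point of the sign 30 mm behind its origin at the height of its underside: the middle of the footprint when it stands on its leg (about 96 mm wide, 72 mm deep).
- slate (a point): Centre of the slate panel on the board's top (7 mm above the counter): 136 mm along the board's x, 114 mm along its y, flush.
- round0 (a point): Centre of a cork round, 62 mm across, flush in the board's top, 7 mm above the counter.
- round1 (a point): Centre of a cork round, 62 mm across, flush in the board's top, 7 mm above the counter.
- round2 (a point): Centre of a cork round, 62 mm across, flush in the board's top, 7 mm above the counter.
- round3 (a point): Centre of a cork round, 62 mm across, flush in the board's top, 7 mm above the counter.
- round4 (a point): Centre of a cork round, 62 mm across, flush in the board's top, 7 mm above the counter.
- round5 (a point): Centre of a cork round, 62 mm across, flush in the board's top, 7 mm above the counter.
- cup_a: Handleless white porcelain tasting cup, 59 mm across at the rim, 47 mm at the foot, 48 mm tall, 0.12 kg, empty; origin at the centre of its underside, z up. May be absent.
- cup_b: Handleless white porcelain tasting cup, 59 mm across at the rim, 47 mm at the foot, 48 mm tall, 0.12 kg, empty; origin at the centre of its underside, z up. May be absent.
- cup_c: Handleless white porcelain tasting cup, 59 mm across at the rim, 47 mm at the foot, 48 mm tall, 0.12 kg, empty; origin at the centre of its underside, z up. May be absent.
- cup_d: Handleless white porcelain tasting cup, 59 mm across at the rim, 47 mm at the foot, 48 mm tall, 0.12 kg, empty; origin at the centre of its underside, z up. May be absent.
- cup_e: Handleless white porcelain tasting cup, 59 mm across at the rim, 47 mm at the foot, 48 mm tall, 0.12 kg, empty; origin at the centre of its underside, z up. May be absent.
- spice_jar: Bystander: spice jar with black lid, 44 mm across, 105 mm tall; origin at the centre of its underside.
- shaker: Bystander: shaker with a domed steel top, 44 mm across, 90 mm tall; origin at the centre of its underside.
Not all that is in view belongs to the job. What is shaped like the cup_d but blue is not meant.

How it is judged:
By the outcome, as a careful person would: the job done as asked, in the order asked, and still so for the second after the job is handed in, with the robot touching nothing.
Of cup_a, cup_b, cup_c, cup_d, cup_e only 3 to 5 are there at a start; the rules pass over those that are not, and their reading is None.
At some moment in a run one of cup_a, cup_b, cup_c, cup_d, cup_e may be knocked a few centimetres aside while the robot is not near it.
It also fails if it takes over 210 s, if anything falls off the work surface, if the arm or the gripper's body presses on something with over 40 N, if the wrist force passes 120 N, or if a joint passes its speed limit or range.

## Robot

A 7-joint arm with a two-finger parallel gripper is mounted at the origin on a cart in front of the work surface, level with it; the furniture and walls round the work are solid. World frame = base frame: x ahead of the robot, y to its left, z up, the work surface at z = 0. Lengths are in m, angles in rad, forces in N, time in s.
With the tool pointing down it reaches from about 0.4 to 0.875 m from the base axis. Payload 19.3 kg.
Tool frame: the origin (TCP) lies midway between the tips of the shut fingers; the grasp point (between the pads) lies 19 mm behind it; z points along the fingers, y is the line along which they close (so a half turn about z gives the same grasp; the last joint's range is limited). The gripper opens to 85 mm and grips with 20 to 120 N. Pads are 22 mm wide; open, the fingers measure 114 mm over their backs; the gripper's body (76 mm by 85 mm) begins 54 mm behind the grasp point. The pads swing forward as they close: fully open they stand 13 mm farther back than shut.
Start: joints at [-1.379, 0.521, -0.036, 1.599, 0.021, 1.021, -0.113], TCP at [0.162, 0.604, 0.231] pointing down, gripper open.
Joint ranges: [-2.91, 2.91], [-0.3, 2.13], [-1.5, 1.42], [0.17, 2.43], [-1.26, 4.41], [0.16, 1.93], [-2.52, 2.52]. Speed limits (rad/s): [1.89, 1.89, 2.39, 2.39, 3.01, 3.01, 3.01].

## Interface

Orientations are given as [roll, pitch, yaw] about the fixed x, y, z axes, in that order (R = Rz(yaw) Ry(pitch) Rx(roll)).
In Python, from workcell import bot gives the robot as it stands.
- The arm moves only by the tool move_arm, never from a script. Its argument "moves" is a list that holds one entry, the list of rows, each a list of 7 numbers: the opening, from 0 (shut) to 1 (fully open), then the shift along the tool's x, y, z in units of 1000 mm (1.0 is 1000 mm), then the turn, a rotation vector about the tool's x, y, z in units of 2 pi rad (1.0 is 2 pi rad). A call has 1 to 5 rows; each row is the pose to reach, as a shift and turn from the pose commanded when the call began, along the tool's axes at that moment, turning the shorter way round; what a row does not reach only later rows make up. A row lasts 1/10 s, in which the tool goes at most 50 mm and 8.59 degrees, less where a joint would pass 70% of its speed; a pose out of reach is approached as far as the arm can. A call with a number of a shift or a turn outside -1 to 1 is refused whole. A call with a gripper value outside its range is refused whole. The fingers move at their own pace and stop on an object; "force" is the grip in N (left out, the last holds). Time passes only in rows, so rows that repeat a pose let the fingers close. It gives the time, the measured TCP pose, the force, the opening and the grip force at its end, in the units of the state.
- bot.observe(): the state, without advancing time (a new reading comes with each control period).
- bot.grab_frame(name): name is "scene" or "top" or "wrist"; returns the picture (400x640x3 uint8, red, green, blue); there is no depth.
- bot.camera_params(name): a dict with "vertical_fov" (degrees; the focal length in pixels is half the picture's height over the tangent of half this angle, whatever the lens; pixels are square), "cx", "cy" (the principal point, pixels), "D" ([k1, k2, p1, p2, k3] as OpenCV has them; the pictures are not rectified), "R" (3x3) and "t" (3): a world point X has camera coordinates R X + t. Camera axes: x right, y down, z forward; pixel columns grow to the right and rows downward; lengths in m; the calibration is good to about 2 mm. A picture is of the moment at which its call begins: read the wrist's pose just before it. camera_params takes no time and is no camera call; for the wrist camera it gives the pose at the moment of the call.
- bot.job_done(): hands the job in; it is judged then, once.
The state is a dict: "clock": time; "qpos": joint angles; "qd": joint speeds; "joint_efforts": joint torques, N m; "position": TCP position; "tool_rot": TCP orientation; "force": force on the tool from outside, world axes, zero at the start; "moment": the same for the moment, N m; "grip_width": finger opening in m; "finger_force": force on a finger pad.
Only numpy, scipy, OpenCV 4.12 (cv2) and the standard library are available. Lean on these libraries where they do the work, as an engineer would, in place of code of your own. Each camera call takes 0.05 s, during which the arm holds its last target. There are 200 camera calls.

## Working session

There is one attempt and no reset: what is moved stays moved. The work goes in short steps, Python scripts to look and compute and a tool call to move; the robot and the scene stay as the last step left them, time stands still between calls to the robot, and variables do not carry over. Pictures are saved under pics/ and viewed, at most 14 in all, crops included, and the job is handed in when it is done.

Besides the shell and the picture viewer there is one more tool, called after "Emit:" as name(argument=value, ...) on one line, values as JSON. move_arm: Moves the arm, as the interface text tells. Shifts and turns lie within -1 to 1; 1 stands for 1000 mm of shift or 2 pi rad of turn. Its arguments: {"type":"object","properties":{"moves":{"type":"array"},"force":{"type":"number"}},"required":["moves"]}

```bash
ls; mkdir -p pics
cat > h.py <<'E'
import numpy as np, cv2
from workcell import bot
from scipy.spatial.transform import Rotation as Ro
def snap(n,f):
    p=bot.camera_params(n); im=bot.grab_frame(n); cv2.imwrite(f'pics/{f}.png',im[:,:,::-1]); np.save(f'pics/{f}.npy',np.array(p,dtype=object),allow_pickle=True); return im
def load(f): return np.load(f'pics/{f}.npy',allow_pickle=True).item()
def K(p):
    f=200/np.tan(np.radians(p['vertical_fov'])/2); return np.array([[f,0,p['cx']],[0,f,p['cy']],[0,0,1.]])
def w(p,uv,z):
    "pixels -> world points on plane z"
    n=cv2.undistortPoints(np.array(uv,float).reshape(-1,1,2),K(p),np.array(p['D'],float)).reshape(-1,2)
    R=np.array(p['R']);t=np.array(p['t']);C=-R.T@t
    d=np.c_[n,np.ones(len(n))]@R
    s=(np.broadcast_to(z,len(n))-C[2])/d[:,2]
    return C+d*s[:,None]
def px(p,X):
    return cv2.projectPoints(np.array(X,float).reshape(-1,1,3),cv2.Rodrigues(np.array(p['R']))[0],np.array(p['t'],float),K(p),np.array(p['D'],float))[0].reshape(-1,2)
def st():
    s=bot.observe(); print(round(s['clock'],2),np.round(s['position'],4),np.round(s['tool_rot'],4),'F',np.round(s['force'],1),'w',round(s['grip_width'],4),round(s['finger_force'],1)); return s
def rows(target,rpy):
    "shift/turn (units of the tool) from the measured pose to target"
    s=bot.observe(); R0=Ro.from_euler('xyz',s['tool_rot']); R1=Ro.from_euler('xyz',rpy)
    print(np.round(R0.inv().apply(np.array(target)-s['position']),4),np.round((R0.inv()*R1).as_rotvec()/2/np.pi,4))
E
python3 - <<'E'
from h import *
s=st(); print(s)
for n in('scene','top','wrist'): snap(n,n+'0')
for n in('scene','top'):
  p=bot.camera_params(n); print(n,p['D'],-np.array(p['R']).T@p['t'],p['vertical_fov'])
a=cv2.imread('pics/scene0.png');b=cv2.imread('pics/top0.png')
E
```

```text
pics
0.0 [0.1618 0.6034 0.2307] [-3.1405e+00  1.0000e-04  2.8797e+00] F [-0.6 -0.9  0.2] w 0.0851 0.0
{'clock': 0.0, 'qpos': array([-1.37915311,  0.52204139, -0.03631733,  1.59998232,  0.02122867,
        1.0210772 , -0.11283662]), 'qd': array([ 5.43694224e-05, -2.15175158e-04, -3.77783267e-04, -2.13865058e-03,
        8.96327224e-04,  1.10426351e-03, -4.92057101e-04]), 'joint_efforts': array([ 1.99952134e-03, -9.27110910e+01,  1.98083192e+00, -3.69941890e+01,
        1.78821216e-02,  8.29583500e-03,  3.96878204e-05]), 'position': array([0.16175296, 0.60337407, 0.23071798]), 'tool_rot': array([-3.14047523e+00,  1.08077472e-04,  2.87970870e+00]), 'force': array([-0.60059397, -0.87318454,  0.21789104]), 'moment': array([-0.02135999, -0.00463113,  0.00656909]), 'finger_force': 0.0, 'grip_width': 0.08508234787613778}
scene [-0.10778699  0.          0.          0.          0.        ] [-0.37555753  1.00995413  0.6448568 ] 43.87869860082594
top [0.01986396 0.         0.         0.         0.        ] [0.25357175 0.10130995 1.40785718] 47.5572861306065
```

View pics/top0.png

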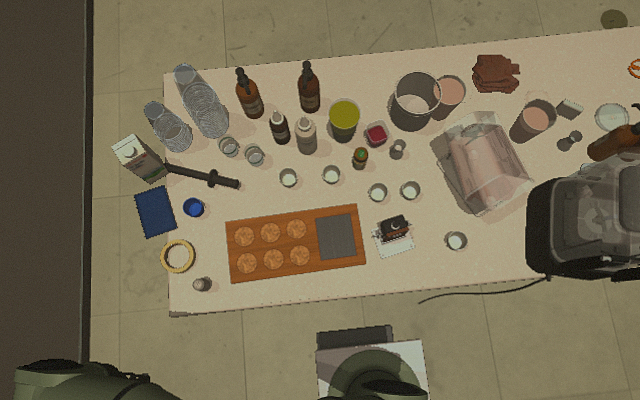

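View pics/scene0.png

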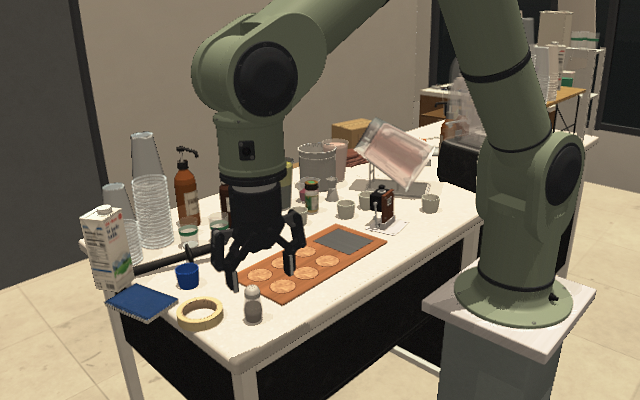

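Run:
```python
from h import *
b=cv2.imread('pics/top0.png')
cv2.imwrite('pics/topc.png',cv2.resize(b[130:300,210:475],(795,510),interpolation=cv2.INTER_CUBIC))
p=load('top0')
print(np.round(w(p,[[288,177],[331,175],[377,192],[410,190],[456,241],[229,147],[255,155]],.045),3))
print(np.round(w(p,[[244,237],[270,233],[299,229],[247,263],[274,260],[301,255],[336,236]],.007),3))
```

```text
[[ 0.678  0.188  0.045]
 [ 0.67   0.054  0.045]
 [ 0.6   -0.082  0.045]
 [ 0.595 -0.185  0.045]
 [ 0.423 -0.299  0.045]
 [ 0.797  0.366  0.045]
 [ 0.761  0.286  0.045]]
[[0.51  0.344 0.007]
 [0.514 0.262 0.007]
 [0.517 0.171 0.007]
 [0.428 0.34  0.007]
 [0.428 0.257 0.007]
 [0.435 0.172 0.007]
 [0.482 0.058 0.007]]
```

View pics/topc.png

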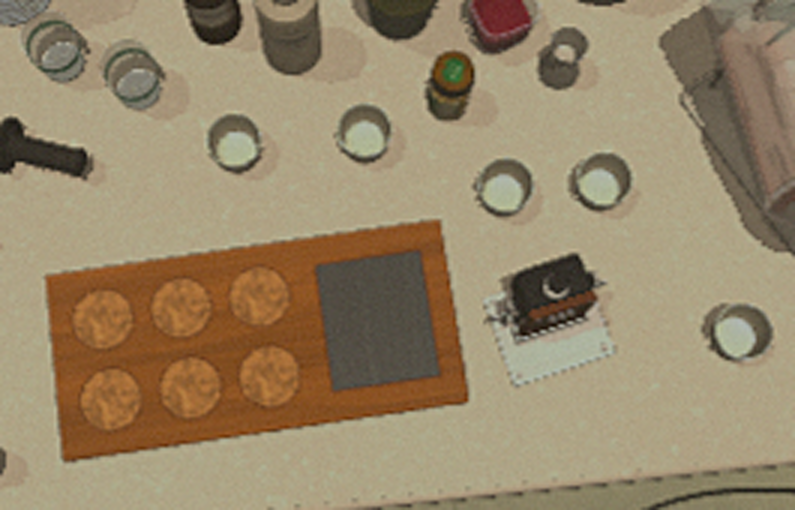

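Run:
```python
from h import *
s=bot.observe(); p=load('wrist0'); R=Ro.from_euler('xyz',s['tool_rot'])
C=-np.array(p['R']).T@p['t']; print('cam in tool',R.inv().apply(C-s['position']),'axis',R.inv().apply(np.array(p['R'])[2]),p['vertical_fov'],p['D'],R.inv().apply(np.array(p['R'])[0]))
T=load('top0')
# crop corners of board: (47,275),(441,221),(468,400),(62,460); 
f=lambda l:[(x/3+210-.33,y/3+130-.33) for x,y in l]
c=w(T,f([(47,275),(441,221),(468,400),(64,460)]),.007);print(np.round(c,3))
print('slate',np.round(w(T,f([(316,265),(420,251),(440,375),(332,390)]),.007),3))
print('rounds',np.round(w(T,f([(103,319),(181,307),(259,296),(111,399),(191,387),(270,376)]),.007),3))
print('foot plate front',np.round(w(T,f([(515,385),(613,353),(490,300)]),.002),3))
print('sign top/housing back corners',np.round(w(T,f([(505,278),(583,255),(598,295),(522,320)]),.11),3))
print('btn',np.round(w(T,f([(557,288)]),.13),3))
rows([0.66,0.17,0.18],[np.pi,0,2.5])
```

```text
cam in tool [ 8.01052535e-02  6.88116835e-05 -1.43461437e-01] axis [-0.31111932 -0.00125274  0.95037003] 66.54488511298591 [-0.04563669  0.          0.          0.          0.        ] [-9.58551919e-04  9.99999036e-01  1.00435867e-03]
[[ 0.566  0.399  0.007]
 [ 0.58  -0.019  0.007]
 [ 0.389 -0.023  0.007]
 [ 0.372  0.392  0.007]]
slate [[0.546 0.118 0.007]
 [0.55  0.007 0.007]
 [0.418 0.002 0.007]
 [0.414 0.114 0.007]]
rounds [[0.513 0.344 0.007]
 [0.517 0.262 0.007]
 [0.52  0.18  0.007]
 [0.429 0.341 0.007]
 [0.433 0.258 0.007]
 [0.435 0.176 0.007]]
foot plate front [[ 0.4   -0.074  0.002]
 [ 0.422 -0.179  0.002]
 [ 0.491 -0.06   0.002]]
sign top/housing back corners [[ 0.492 -0.065  0.11 ]
 [ 0.507 -0.143  0.11 ]
 [ 0.466 -0.152  0.11 ]
 [ 0.45  -0.075  0.11 ]]
btn [[ 0.474 -0.11   0.13 ]]
[-0.5935 -0.2897  0.0511] [-0.0001  0.      0.0604]
```

Emit:
move_arm(moves=[[[1,-0.2,-0.097,0.017,0,0,0],[1,-0.2,-0.097,0.017,0,0,0],[1,-0.2,-0.097,0.017,0,0,0],[1,-0.2,-0.097,0.017,0,0,0],[1,-0.2,-0.097,0.017,0,0,0]]], force=30)

```text
clock: 0.65
position: [0.3333, 0.4546, 0.214]
tool_rot: [-3.14, 0.001, 2.875]
force: [0.1, 1.5, 0.1]
grip_width: 0.0857
finger_force: 0.0
```

Emit:
move_arm(moves=[[[1,-0.2,-0.097,0.017,0,0,0],[1,-0.2,-0.097,0.017,0,0,0],[1,-0.2,-0.097,0.017,0,0,0],[1,-0.2,-0.097,0.017,0,0,0],[1,-0.2,-0.097,0.017,0,0,0]]])

```text
clock: 1.15
position: [0.501, 0.3086, 0.1969]
tool_rot: [-3.14, 0.001, 2.875]
force: [-0.4, 0.3, -0.1]
grip_width: 0.0855
finger_force: 0.0
```

Emit:
move_arm(moves=[[[1,-0.2,-0.097,0.017,0,0,0.0764],[1,-0.2,-0.097,0.017,0,0,0.0764],[1,-0.2,-0.097,0.017,0,0,0.0764],[1,-0.2,-0.097,0.017,0,0,0.0764],[1,-0.2,-0.097,0.017,0,0,0.0764]]])

```text
clock: 1.65
position: [0.6684, 0.1628, 0.1795]
tool_rot: [-3.14, 0.002, 2.395]
force: [-1.2, -0.1, -0.1]
grip_width: 0.0855
finger_force: 0.0
```

Run:
```python
from h import *
s=st(); print(np.round(s['qpos'],2)); snap('wrist','w1'); snap('top','t1')
print(px(load('w1'),[[.678,.188,.048],[.678,.188,0],[.67,.054,.048]]))
```

```text
1.65 [0.6684 0.1628 0.1795] [-3.1401e+00  1.7000e-03  2.3946e+00] F [-1.2 -0.1 -0.1] w 0.0855 0.0
[-0.43  0.68  0.17  1.47 -0.13  1.    0.6 ]
[[344.17949273 178.18874505]
 [340.46948758 167.14180449]
 [240.22088898 259.2598841 ]]
```

View pics/w1.png

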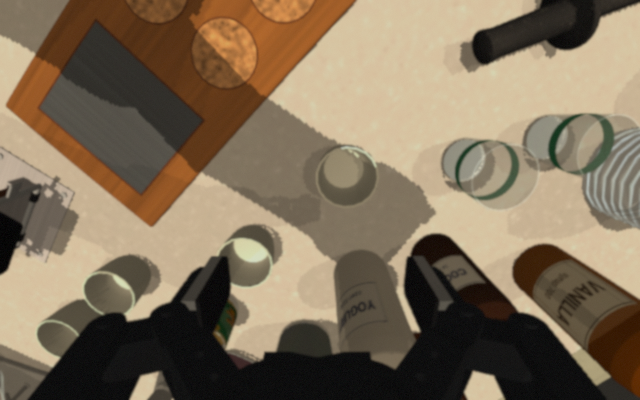

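```bash
cat >> h.py <<'E'
def plan(pts,rpy=None,start=None):
    "tool-axis shifts between successive world points with fixed orientation"
    s=bot.observe(); R=Ro.from_euler('xyz',s['tool_rot'] if rpy is None else rpy); q=np.array(s['position'] if start is None else start)
    for t in pts:
        t=np.array(t); d=R.inv().apply(t-q); print(np.round(t,3),np.round(d,4),'rows',round(np.linalg.norm(d)/.05,1)); q=t
E
python3 - <<'E'
from h import *
print(w(load('w1'),[[347,176]],.048))
A=[.677,.189];R0=[.513,.344];B=[.67,.054]
plan([A+[.14],A+[.012],A+[.10],R0+[.10],R0+[.02],R0+[.10],B+[.10]])
E
```

```text
[[0.67820527 0.19129961 0.048     ]]
[0.677 0.189 0.14 ] [0.0108 0.0251 0.0392] rows 1.0
[0.677 0.189 0.012] [0.0002 0.0002 0.128 ] rows 2.6
[0.677 0.189 0.1  ] [-0.0001 -0.0001 -0.088 ] rows 1.8
[0.513 0.344 0.1  ] [ 0.2256  0.0024 -0.0003] rows 4.5
[0.513 0.344 0.02 ] [0.0001 0.0001 0.08  ] rows 1.6
[0.513 0.344 0.1  ] [-0.0001 -0.0001 -0.08  ] rows 1.6
[0.67  0.054 0.1  ] [-0.3122 -0.1063  0.0006] rows 6.6
```

Emit:
move_arm(moves=[[[1,0.01,0.027,0.03,0,0,0],[1,0.01,0.027,0.08,0,0,0],[1,0.01,0.027,0.13,0,0,0],[1,0.01,0.027,0.167,0,0,0],[1,0.01,0.027,0.167,0,0,0]]])

```text
clock: 2.25
position: [0.6731, 0.1938, 0.0081]
tool_rot: [-3.135, -0.004, 2.401]
force: [-1.6, -0.0, -0.3]
grip_width: 0.0854
finger_force: 0.0
```

Emit:
move_arm(moves=[[[0.3,0,0,0,0,0,0],[0.3,0,0,0,0,0,0],[0.3,0,0,0,0,0,0],[0.3,0,0,0,0,0,0],[0.3,0,0,0,0,0,0]]], force=30)

```text
clock: 2.75
position: [0.6782, 0.1945, 0.0163]
tool_rot: [3.138, 0.002, 2.4]
force: [-2.2, -0.5, 7.7]
grip_width: 0.0571
finger_force: 31.6
```

Emit:
move_arm(moves=[[[0.3,0,0,-0.04,0,0,0],[0.3,0,0,-0.09,0,0,0],[0.3,0,0,-0.09,0,0,0]]])

```text
clock: 3.05
position: [0.6809, 0.1949, 0.1123]
tool_rot: [3.131, 0.006, 2.399]
force: [1.3, 0.2, -1.1]
grip_width: 0.0571
finger_force: 33.0
```

Emit:
move_arm(moves=[[[0.3,0.045,0,0,0,0,0],[0.3,0.09,0,0,0,0,0],[0.3,0.135,0,0,0,0,0],[0.3,0.18,0,0,0,0,0],[0.3,0.224,-0.001,0,0,0,0]]])

```text
clock: 3.55
position: [0.5102, 0.3463, 0.1052]
tool_rot: [3.138, 0.0, 2.4]
force: [1.1, 0.6, -0.8]
grip_width: 0.0566
finger_force: 33.0
```

Run:
```python
from h import *
s=st(); plan([[.513,.344,.1],[.513,.344,.02]])
snap('scene','s1')
```

```text
3.55 [0.5102 0.3463 0.1052] [3.1384e+00 1.0000e-04 2.3998e+00] F [ 1.1  0.6 -0.8] w 0.0566 33.0
[0.513 0.344 0.1  ] [-0.0036  0.0002  0.0052] rows 0.1
[0.513 0.344 0.02 ] [ 0.     -0.0003  0.08  ] rows 1.6
```

Emit:
move_arm(moves=[[[0.3,-0.003,0,0.04,0,0,0],[0.3,-0.003,0,0.065,0,0,0],[0.3,-0.003,0,0.075,0,0,0],[0.3,-0.003,0,0.08,0,0,0],[0.3,-0.003,0,0.08,0,0,0]]])

```text
clock: 4.1
position: [0.5139, 0.3427, 0.0242]
tool_rot: [3.14, 0.0, 2.399]
force: [0.4, 1.0, -0.8]
grip_width: 0.0568
finger_force: 33.0
```

Emit:
move_arm(moves=[[[1,0,0,0,0,0,0],[1,0,0,0,0,0,0],[1,0,0,0,0,0,0],[1,0,0,-0.04,0,0,0],[1,0,0,-0.08,0,0,0]]])

```text
clock: 4.6
position: [0.5128, 0.3421, 0.1039]
tool_rot: [-3.14, -0.0, 2.4]
force: [0.2, 0.9, -0.5]
grip_width: 0.0853
finger_force: 0.0
```

Run:
```python
from h import *
s=st(); snap('top','t2')
plan([[.67,.054,.1],[.67,.054,.012],[.67,.054,.1],[.517,.262,.1],[.517,.262,.02]],rpy=[np.pi,0,2.4])
a=cv2.imread('pics/t2.png')
cv2.imwrite('pics/t2c.png',cv2.resize(a[130:300,210:475],(795,510),interpolation=cv2.INTER_CUBIC))
```

```text
4.6 [0.5128 0.3421 0.1039] [-3.1398e+00 -1.0000e-04  2.3996e+00] F [ 0.2  0.9 -0.5] w 0.0853 0.0
[0.67  0.054 0.1  ] [-0.3096 -0.1093  0.0109] rows 6.6
[0.67  0.054 0.012] [-0.    -0.     0.088] rows 1.8
[0.67  0.054 0.1  ] [ 0.     0.    -0.088] rows 1.8
[0.517 0.262 0.1  ] [0.2533 0.05   0.    ] rows 5.2
[0.517 0.262 0.02 ] [-0.   -0.    0.08] rows 1.6
```

View pics/t2c.png

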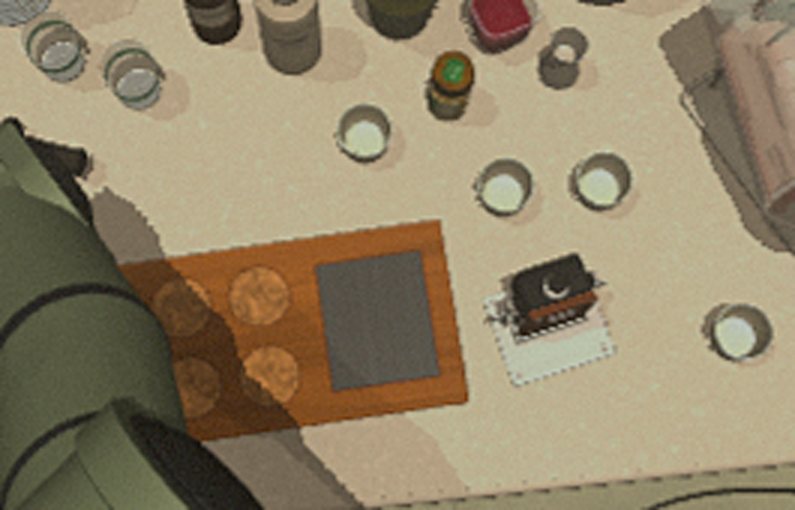

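Emit:
move_arm(moves=[[[1,-0.046,-0.016,0,0,0,0],[1,-0.092,-0.032,0,0,0,0],[1,-0.138,-0.048,0,0,0,0],[1,-0.184,-0.065,0,0,0,0],[1,-0.23,-0.081,0,0,0,0]]])

```text
clock: 5.15
position: [0.6289, 0.1255, 0.1038]
tool_rot: [3.141, 0.0, 2.4]
force: [0.0, 0.9, -0.1]
grip_width: 0.0851
finger_force: 0.0
```

Emit:
move_arm(moves=[[[1,-0.046,-0.016,0,0,0,0],[1,-0.08,-0.028,0,0,0,0],[1,-0.08,-0.028,0.045,0,0,0],[1,-0.08,-0.028,0.087,0,0,0],[1,-0.08,-0.028,0.087,0,0,0]]])

```text
clock: 5.65
position: [0.665, 0.0524, 0.0116]
tool_rot: [-3.136, -0.005, 2.399]
force: [-0.7, -0.2, -0.6]
grip_width: 0.0857
finger_force: 0.0
```

Emit:
move_arm(moves=[[[0.3,0,0,0,0,0,0],[0.3,0,0,0,0,0,0],[0.3,0,0,0,0,0,0],[0.3,0,0,0,0,0,0]]])

```text
clock: 6.05
position: [0.6697, 0.0532, 0.0194]
tool_rot: [3.139, 0.003, 2.4]
force: [-0.3, -0.5, 6.8]
grip_width: 0.0569
finger_force: 30.7
```

Emit:
move_arm(moves=[[[0.3,0,0,-0.04,0,0,0],[0.3,0,0,-0.09,0,0,0],[0.3,0,0,-0.09,0,0,0]]])

```text
clock: 6.35
position: [0.6721, 0.053, 0.1151]
tool_rot: [3.133, 0.007, 2.399]
force: [1.3, -0.5, -0.8]
grip_width: 0.057
finger_force: 32.9
```

Run:
```python
from h import *
s=st(); plan([[.517,.262,.1],[.517,.262,.023]]); snap('top','t3')
```

```text
6.35 [0.6721 0.053  0.1151] [3.1327 0.0075 2.3994] F [ 1.3 -0.5 -0.8] w 0.057 32.9
[0.517 0.262 0.1  ] [0.2557 0.0491 0.0136] rows 5.2
[0.517 0.262 0.023] [ 0.0006 -0.0007  0.077 ] rows 1.5
```

Emit:
move_arm(moves=[[[0.3,0.045,0.009,0,0,0,0],[0.3,0.09,0.018,0,0,0,0],[0.3,0.135,0.027,0,0,0,0],[0.3,0.18,0.036,0,0,0,0],[0.3,0.225,0.045,0,0,0,0]]])

```text
clock: 6.9
position: [0.5315, 0.2394, 0.1071]
tool_rot: [3.14, 0.0, 2.4]
force: [1.1, 1.7, -1.3]
grip_width: 0.0569
finger_force: 32.9
```

Emit:
move_arm(moves=[[[0.3,0.028,0.005,0,0,0,0],[0.3,0.028,0.005,0.04,0,0,0],[0.3,0.028,0.005,0.07,0,0,0],[0.3,0.028,0.005,0.077,0,0,0],[0.3,0.028,0.005,0.077,0,0,0]]])

```text
clock: 7.4
position: [0.5153, 0.2602, 0.0293]
tool_rot: [-3.141, -0.0, 2.399]
force: [0.1, -0.8, -0.3]
grip_width: 0.0572
finger_force: 32.9
```

Run:
```python
from h import *
s=st(); plan([[.517,.262,.0265]])
t=cv2.imread('pics/t3.png').astype(int);o=cv2.imread('pics/top0.png').astype(int)
for u,v in [(377,192),(410,190),(456,241)]: print(np.abs(t-o)[v-14:v+14,u-14:u+14].mean())
C=[.6,-.082]; plan([C+[.1],C+[.015],C+[.1],[.52,.18,.1],[.52,.18,.025]],start=[.517,.262,.105])
```

```text
7.4 [0.5153 0.2602 0.0293] [-3.1405e+00 -2.0000e-04  2.3995e+00] F [ 0.1 -0.8 -0.3] w 0.0572 32.9
[0.517 0.262 0.026] [-0.0001  0.0025  0.0028] rows 0.1
42.96768707482993
7.867772108843537
8.927721088435375
[ 0.6   -0.082  0.1  ] [-0.2937 -0.1974  0.0052] rows 7.1
[ 0.6   -0.082  0.015] [-0.      0.0001  0.085 ] rows 1.7
[ 0.6   -0.082  0.1  ] [ 0.     -0.0001 -0.085 ] rows 1.7
[0.52 0.18 0.1 ] [ 2.36e-01  1.39e-01 -1.00e-04] rows 5.5
[0.52  0.18  0.025] [-0.      0.0001  0.075 ] rows 1.5
```

Emit:
move_arm(moves=[[[0.3,0,0.002,0.003,0,0,0],[1,0,0.002,0.003,0,0,0],[1,0,0.002,0.003,0,0,0],[1,0,0.002,-0.03,0,0,0],[1,0,0.002,-0.08,0,0,0]]])

```text
clock: 7.9
position: [0.5156, 0.2613, 0.1089]
tool_rot: [-3.138, -0.001, 2.4]
force: [0.5, 0.1, 1.0]
grip_width: 0.0858
finger_force: 0.0
```

Run:
```python
from h import *
s=st(); snap('top','t4')
t=cv2.imread('pics/t4.png').astype(int);o=cv2.imread('pics/top0.png').astype(int)
for u,v in [(377,192),(410,190),(456,241)]: print(np.abs(t-o)[v-14:v+14,u-14:u+14].mean())
C=[.6,-.082]; plan([C+[.1]])
```

```text
7.9 [0.5156 0.2613 0.1089] [-3.1380e+00 -1.0000e-03  2.3997e+00] F [0.5 0.1 1. ] w 0.0858 0.0
9.926445578231293
9.78826530612245
9.72576530612245
[ 0.6   -0.082  0.1  ] [-0.2927 -0.1995  0.0171] rows 7.1
```

Emit:
move_arm(moves=[[[1,-0.04,-0.027,0,0,0,0],[1,-0.08,-0.054,0,0,0,0],[1,-0.12,-0.082,0,0,0,0],[1,-0.16,-0.109,0,0,0,0],[1,-0.2,-0.136,0,0,0,0]]])

```text
clock: 8.45
position: [0.5728, 0.0247, 0.1102]
tool_rot: [3.14, 0.001, 2.4]
force: [0.5, 0.4, -0.1]
grip_width: 0.0853
finger_force: 0.0
```

Emit:
move_arm(moves=[[[1,-0.04,-0.027,0,0,0,0],[1,-0.08,-0.054,0,0,0,0],[1,-0.093,-0.063,0,0,0,0],[1,-0.093,-0.063,0.045,0,0,0],[1,-0.093,-0.063,0.07,0,0,0]]])

```text
clock: 8.95
position: [0.598, -0.083, 0.0381]
tool_rot: [3.141, -0.0, 2.399]
force: [-0.3, 0.2, 0.5]
grip_width: 0.0856
finger_force: 0.0
```

Run:
```python
from h import *
s=st(); plan([[.6,-.082,.0145]])
```

```text
8.95 [ 0.598  -0.083   0.0381] [ 3.1413e+00 -1.0000e-04  2.3987e+00] F [-0.3  0.2  0.5] w 0.0856 0.0
[ 0.6   -0.082  0.014] [-0.0008  0.0021  0.0236] rows 0.5
```

Good. Finish descending, grip, lift, carry to round 2.

Emit:
move_arm(moves=[[[1,-0.001,0.001,0.023,0,0,0],[0.3,-0.001,0.001,0.023,0,0,0],[0.3,-0.001,0.001,0.023,0,0,0],[0.3,-0.001,0.001,0.023,0,0,0],[0.3,-0.001,0.001,0.023,0,0,0]]])

```text
clock: 9.45
position: [0.6004, -0.0825, 0.0177]
tool_rot: [3.14, 0.001, 2.4]
force: [0.8, -0.0, -1.4]
grip_width: 0.057
finger_force: 32.1
```

Emit:
move_arm(moves=[[[0.3,0,0,-0.04,0,0,0],[0.3,0,0,-0.085,0,0,0],[0.3,0,0,-0.085,0,0,0]]])

```text
clock: 9.75
position: [0.6027, -0.0831, 0.1075]
tool_rot: [3.136, 0.007, 2.399]
force: [-0.3, -0.2, -1.7]
grip_width: 0.0569
finger_force: 33.1
```

Emit:
move_arm(moves=[[[0.3,0.042,0.025,0,0,0,0],[0.3,0.084,0.05,0,0,0,0],[0.3,0.126,0.075,0,0,0,0],[0.3,0.168,0.1,0,0,0,0],[0.3,0.21,0.125,0,0,0,0]]])

```text
clock: 10.25
position: [0.5288, 0.1533, 0.1021]
tool_rot: [3.14, 0.0, 2.4]
force: [1.3, 0.7, -1.6]
grip_width: 0.0567
finger_force: 33.1
```

Emit:
move_arm(moves=[[[0.3,0.026,0.014,0,0,0,0],[0.3,0.026,0.014,0.04,0,0,0],[0.3,0.026,0.014,0.07,0,0,0],[0.3,0.026,0.014,0.07,0,0,0]]])

```text
clock: 10.65
position: [0.5179, 0.179, 0.029]
tool_rot: [-3.138, -0.002, 2.4]
force: [0.1, -0.1, -0.3]
grip_width: 0.0568
finger_force: 33.1
```

Run:
```python
from h import *
s=st(); plan([[.52,.18,.0265]])
```

```text
10.65 [0.5179 0.179  0.029 ] [-3.1377e+00 -1.8000e-03  2.4004e+00] F [ 0.1 -0.1 -0.3] w 0.0568 33.1
[0.52  0.18  0.026] [-0.0009  0.0022  0.0024] rows 0.1
```

Emit:
move_arm(moves=[[[0.3,0,0.001,0.004,0,0,0],[0.3,0,0.001,0.004,0,0,0],[1,0,0.001,0.004,0,0,0],[1,0,0.001,0.004,0,0,0],[1,0,0.001,-0.03,0,0,0]]])

```text
clock: 11.15
position: [0.5188, 0.1795, 0.0596]
tool_rot: [-3.138, -0.002, 2.4]
force: [0.3, 0.9, 0.5]
grip_width: 0.0854
finger_force: 0.0
```

Emit:
move_arm(moves=[[[1,0,0,-0.045,0,0,0],[1,0,0,-0.045,0,0,0]]])

```text
clock: 11.35
position: [0.5229, 0.1808, 0.1116]
tool_rot: [3.135, 0.003, 2.399]
force: [0.4, -0.3, -0.3]
grip_width: 0.0853
finger_force: 0.0
```

Run:
```python
from h import *
s=st(); snap('top','t5')
t=cv2.imread('pics/t5.png').astype(int);o=cv2.imread('pics/top0.png').astype(int)
for u,v in [(410,190),(456,241)]: print(np.abs(t-o)[v-14:v+14,u-14:u+14].mean())
C=[.595,-.185]; plan([C+[.11],C+[.015],C+[.1],[.433,.258,.1]])
```

```text
11.35 [0.5229 0.1808 0.1116] [3.1346e+00 2.9000e-03 2.3991e+00] F [ 0.4 -0.3 -0.3] w 0.0853 0.0
8.446428571428571
8.34906462585034
[ 0.595 -0.185  0.11 ] [-0.301  -0.2201 -0.0011] rows 7.5
[ 0.595 -0.185  0.015] [ 0.0002 -0.0005  0.095 ] rows 1.9
[ 0.595 -0.185  0.1  ] [-0.0002  0.0004 -0.085 ] rows 1.7
[0.433 0.258 0.1  ] [4.188e-01 2.170e-01 3.000e-04] rows 9.4
```

Emit:
move_arm(moves=[[[1,-0.04,-0.029,-0.03,0,0,0],[1,-0.08,-0.057,-0.03,0,0,0],[1,-0.12,-0.086,-0.03,0,0,0],[1,-0.16,-0.115,-0.03,0,0,0],[1,-0.2,-0.143,-0.03,0,0,0]]])

```text
clock: 11.9
position: [0.5703, -0.0593, 0.1361]
tool_rot: [-3.142, -0.0, 2.4]
force: [0.8, 0.8, -0.4]
grip_width: 0.0855
finger_force: 0.0
```

Emit:
move_arm(moves=[[[1,-0.04,-0.029,0,0,0,0],[1,-0.08,-0.057,0,0,0,0],[1,-0.102,-0.073,0.02,0,0,0],[1,-0.102,-0.073,0.065,0,0,0],[1,-0.102,-0.073,0.1,0,0,0]]])

```text
clock: 12.4
position: [0.5956, -0.1811, 0.0341]
tool_rot: [-3.141, -0.001, 2.398]
force: [0.5, 0.9, 0.4]
grip_width: 0.0854
finger_force: 0.0
```

Run:
```python
from h import *
s=st(); plan([[.595,-.185,.0145]])
```

```text
12.4 [ 0.5956 -0.1811  0.0341] [-3.1413e+00 -6.0000e-04  2.3979e+00] F [0.5 0.9 0.4] w 0.0854 0.0
[ 0.595 -0.185  0.014] [-0.0023 -0.0033  0.0196] rows 0.4
```

Emit:
move_arm(moves=[[[1,-0.003,-0.003,0.019,0,0,0],[0.3,-0.003,-0.003,0.019,0,0,0],[0.3,-0.003,-0.003,0.019,0,0,0],[0.3,-0.003,-0.003,0.019,0,0,0],[0.3,-0.003,-0.003,0.019,0,0,0]]])

```text
clock: 12.9
position: [0.5972, -0.1842, 0.0186]
tool_rot: [3.141, 0.002, 2.4]
force: [0.3, 0.1, -1.1]
grip_width: 0.0568
finger_force: 32.1
```

Emit:
move_arm(moves=[[[0.3,0,0,-0.04,0,0,0],[0.3,0,0,-0.085,0,0,0],[0.3,0.01,0.005,-0.13,0,0,0],[0.3,0.051,0.026,-0.13,0,0,0],[0.3,0.092,0.047,-0.13,0,0,0]]])

```text
clock: 13.4
position: [0.5607, -0.0869, 0.1494]
tool_rot: [3.139, 0.003, 2.398]
force: [2.1, 1.2, -2.1]
grip_width: 0.0571
finger_force: 33.1
```

Emit:
move_arm(moves=[[[0.3,0.041,0.021,0,0,0,0],[0.3,0.082,0.042,0,0,0,0],[0.3,0.123,0.064,0,0,0,0],[0.3,0.164,0.085,0,0,0,0],[0.3,0.205,0.106,0,0,0,0]]])

```text
clock: 13.9
position: [0.4803, 0.1311, 0.1482]
tool_rot: [3.14, 0.001, 2.4]
force: [0.8, 0.5, -0.5]
grip_width: 0.0568
finger_force: 33.1
```

Emit:
move_arm(moves=[[[0.3,0.041,0.021,0,0,0,0],[0.3,0.082,0.042,0,0,0,0],[0.3,0.122,0.063,0,0,0,0],[0.3,0.122,0.063,0.04,0,0,0],[0.3,0.122,0.063,0.08,0,0,0]]])

```text
clock: 14.4
position: [0.4336, 0.2606, 0.0678]
tool_rot: [3.137, 0.0, 2.403]
force: [0.6, -1.1, -2.9]
grip_width: 0.0569
finger_force: 33.1
```

Run:
```python
from h import *
s=st(); plan([[.433,.258,.0255]])
```

```text
14.4 [0.4336 0.2606 0.0678] [3.1372e+00 4.0000e-04 2.4031e+00] F [ 0.6 -1.1 -2.9] w 0.0569 33.1
[0.433 0.258 0.026] [-0.0013 -0.0025  0.0423] rows 0.8
```

Emit:
move_arm(moves=[[[0.3,-0.001,-0.001,0.03,0,0,0],[0.3,-0.001,-0.001,0.041,0,0,0],[0.3,-0.001,-0.001,0.0415,0,0,0],[1,-0.001,-0.001,0.0415,0,0,0],[1,-0.001,-0.001,0.0415,0,0,0]]])

```text
clock: 14.9
position: [0.4343, 0.2571, 0.027]
tool_rot: [3.14, 0.0, 2.4]
force: [-0.1, -0.0, -0.5]
grip_width: 0.083
finger_force: 0.0
```

Emit:
move_arm(moves=[[[1,0,0,-0.04,0,0,0],[1,0,0,-0.09,0,0,0],[1,0,0,-0.14,0,0,0],[1,0,0,-0.18,0,0,0]]])

```text
clock: 15.3
position: [0.434, 0.2568, 0.2097]
tool_rot: [3.138, 0.0, 2.399]
force: [-0.7, 0.4, -0.1]
grip_width: 0.0852
finger_force: 0.0
```

Run:
```python
from h import *
s=st(); snap('top','t6')
t=cv2.imread('pics/t6.png').astype(int);o=cv2.imread('pics/top0.png').astype(int)
for u,v in [(456,241)]: print(np.abs(t-o)[v-14:v+14,u-14:u+14].mean())
a=cv2.imread('pics/t6.png')
cv2.imwrite('pics/t6c.png',cv2.resize(a[130:300,210:475],(795,510),interpolation=cv2.INTER_CUBIC))
C=[.423,-.299]; plan([C+[.2],C+[.015],C+[.2],[.435,.176,.2]])
```

```text
15.3 [0.434  0.2568 0.2097] [3.1383e+00 4.0000e-04 2.3994e+00] F [-0.7  0.4 -0.1] w 0.0852 0.0
7.322704081632653
[ 0.423 -0.299  0.2  ] [-0.3671 -0.419   0.0113] rows 11.1
[ 0.423 -0.299  0.015] [ 0.0002 -0.0018  0.185 ] rows 3.7
[ 0.423 -0.299  0.2  ] [-0.0002  0.0018 -0.185 ] rows 3.7
[0.435 0.176 0.2  ] [0.3124 0.358  0.0031] rows 9.5
```

View pics/t6c.png

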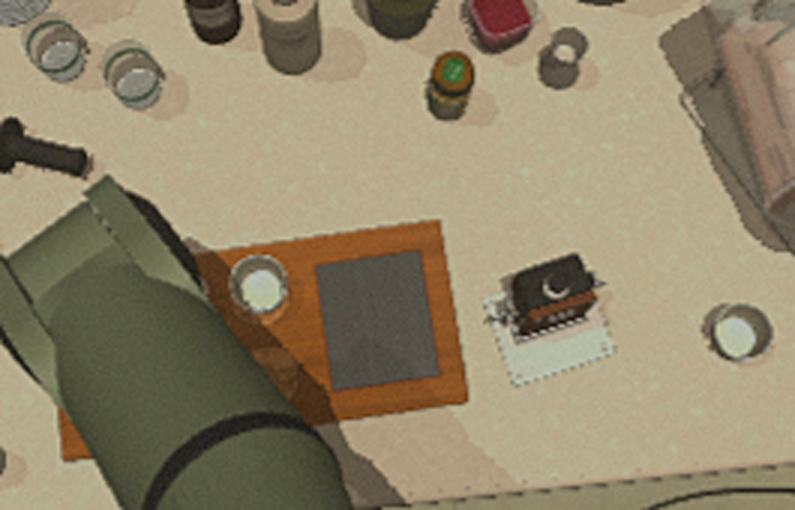

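Emit:
move_arm(moves=[[[1,-0.032,-0.037,0,0,0,0],[1,-0.064,-0.074,0,0,0,0],[1,-0.096,-0.11,0,0,0,0],[1,-0.128,-0.147,0,0,0,0],[1,-0.16,-0.184,0,0,0,0]]])

```text
clock: 15.85
position: [0.4271, 0.0112, 0.2068]
tool_rot: [3.14, 0.001, 2.4]
force: [1.5, 0.3, 0.2]
grip_width: 0.0856
finger_force: 0.0
```

Emit:
move_arm(moves=[[[1,-0.032,-0.037,0,0,0,0],[1,-0.064,-0.074,0,0,0,0],[1,-0.096,-0.11,0,0,0,0],[1,-0.128,-0.147,0,0,0,0],[1,-0.16,-0.184,0,0,0,0]]])

```text
clock: 16.35
position: [0.4207, -0.2328, 0.2069]
tool_rot: [3.14, 0.002, 2.4]
force: [1.3, 1.0, 0.5]
grip_width: 0.0857
finger_force: 0.0
```

Emit:
move_arm(moves=[[[1,-0.03,-0.034,0,0,0,0],[1,-0.046,-0.052,0.04,0,0,0],[1,-0.046,-0.052,0.09,0,0,0],[1,-0.046,-0.052,0.13,0,0,0],[1,-0.046,-0.052,0.13,0,0,0]]])

```text
clock: 16.85
position: [0.4177, -0.2992, 0.0728]
tool_rot: [-3.14, -0.006, 2.399]
force: [0.1, -0.4, 0.8]
grip_width: 0.0854
finger_force: 0.0
```

Run:
```python
from h import *
s=st(); print(s['qpos']); plan([[.423,-.299,.0145]]); snap('top','t7')
```

```text
16.85 [ 0.4177 -0.2992  0.0728] [-3.1403 -0.0057  2.3993] F [ 0.1 -0.4  0.8] w 0.0854 0.0
[ 0.30059139  0.61344291  0.28021021  2.01867925 -0.30679654  0.55514659
  1.6241348 ]
[ 0.423 -0.299  0.014] [-0.0041  0.0038  0.0583] rows 1.2
```

Emit:
move_arm(moves=[[[1,-0.003,0.002,0.03,0,0,0],[1,-0.003,0.002,0.058,0,0,0],[1,-0.003,0.002,0.058,0,0,0],[0.3,-0.003,0.002,0.058,0,0,0],[0.3,-0.003,0.002,0.058,0,0,0]]])

```text
clock: 17.4
position: [0.4243, -0.3015, 0.0202]
tool_rot: [3.141, 0.003, 2.4]
force: [-1.6, -3.0, 2.2]
grip_width: 0.0592
finger_force: 1.4
```

Emit:
move_arm(moves=[[[0.3,0,0,0,0,0,0],[0.3,0,0,-0.04,0,0,0],[0.3,0,0,-0.09,0,0,0],[0.3,0,0,-0.14,0,0,0],[0.3,0,0,-0.19,0,0,0]]])

```text
clock: 17.9
position: [0.4228, -0.3008, 0.2115]
tool_rot: [3.141, 0.001, 2.399]
force: [1.0, 0.3, -1.2]
grip_width: 0.0567
finger_force: 32.9
```

Run:
```python
from h import *
s=st(); plan([[.435,.176,.2],[.435,.176,.026]])
```

```text
17.9 [ 0.4228 -0.3008  0.2115] [3.1410e+00 1.5000e-03 2.3992e+00] F [ 1.   0.3 -1.2] w 0.0567 32.9
[0.435 0.176 0.2  ] [0.3134 0.3596 0.0112] rows 9.5
[0.435 0.176 0.026] [ 3.00e-04 -1.00e-04  1.74e-01] rows 3.5
```

Emit:
move_arm(moves=[[[0.3,0.032,0.036,0,0,0,0],[0.3,0.064,0.072,0,0,0,0],[0.3,0.096,0.109,0,0,0,0],[0.3,0.128,0.146,0,0,0,0],[0.3,0.16,0.183,0,0,0,0]]])

```text
clock: 18.4
position: [0.4287, -0.056, 0.2094]
tool_rot: [3.14, 0.001, 2.399]
force: [2.0, 0.3, -1.2]
grip_width: 0.0573
finger_force: 32.9
```

Emit:
move_arm(moves=[[[0.3,0.032,0.036,0,0,0,0],[0.3,0.064,0.072,0,0,0,0],[0.3,0.096,0.109,0,0,0,0],[0.3,0.128,0.146,0,0,0,0],[0.3,0.153,0.176,0,0,0,0]]])

```text
clock: 18.9
position: [0.4347, 0.1781, 0.2094]
tool_rot: [3.139, 0.0, 2.401]
force: [0.1, -0.8, -1.3]
grip_width: 0.0568
finger_force: 32.9
```

Emit:
move_arm(moves=[[[0.3,0,0,0.03,0,0,0],[0.3,0,0,0.08,0,0,0],[0.3,0,0,0.13,0,0,0],[0.3,0,0,0.16,0,0,0],[0.3,0,0,0.16,0,0,0]]])

```text
clock: 19.4
position: [0.4337, 0.1746, 0.0462]
tool_rot: [-3.138, -0.001, 2.4]
force: [-0.2, 0.1, -0.4]
grip_width: 0.0568
finger_force: 33.1
```

Run:
```python
from h import *
s=st(); plan([[.435,.176,.0275]])
```

```text
19.4 [0.4337 0.1746 0.0462] [-3.1377e+00 -1.1000e-03  2.3997e+00] F [-0.2  0.1 -0.4] w 0.0568 33.1
[0.435 0.176 0.028] [0.     0.002  0.0187] rows 0.4
```

Emit:
move_arm(moves=[[[0.3,0,0.001,0.014,0,0,0],[0.3,0,0.001,0.018,0,0,0],[0.3,0,0.001,0.018,0,0,0],[1,0,0.001,0.018,0,0,0],[1,0,0.001,0.018,0,0,0]]])

```text
clock: 19.9
position: [0.4362, 0.1763, 0.0309]
tool_rot: [3.14, 0.0, 2.4]
force: [-0.4, -0.7, -0.9]
grip_width: 0.0828
finger_force: 0.0
```

Emit:
move_arm(moves=[[[1,0,0,0,0,0,0],[1,0,0,-0.04,0,0,0],[1,0,0,-0.09,0,0,0],[1,0,0,-0.14,0,0,0],[1,-0.02,-0.018,-0.18,0,0,0]]])

```text
clock: 20.4
position: [0.4383, 0.1513, 0.2127]
tool_rot: [3.139, 0.0, 2.403]
force: [1.5, 0.5, -0.3]
grip_width: 0.0852
finger_force: 0.0
```

Emit:
move_arm(moves=[[[0,-0.033,-0.03,-0.01,0,0,0.02],[0,-0.066,-0.06,-0.02,0,0,0.04],[0,-0.1,-0.09,-0.03,0,0,0.06],[0,-0.13,-0.116,-0.04,0,0,0.08],[0,-0.165,-0.147,-0.05,0,0,0.1]]])

```text
clock: 20.9
position: [0.4604, -0.0718, 0.2607]
tool_rot: [3.141, -0.001, 1.767]
force: [0.7, 1.4, 0.0]
grip_width: 0.012
finger_force: 0.0
```

Emit:
move_arm(moves=[[[0,0,0,0,0,0,0],[0,0,0,0,0,0,0]]])

```text
clock: 21.1
position: [0.4605, -0.0712, 0.2601]
tool_rot: [3.141, -0.0, 1.77]
force: [0.6, 0.9, 0.5]
grip_width: 0.0001
finger_force: 0.0
```

Run:
```python
from h import *
s=st(); print(s['qpos']); snap('wrist','w2'); snap('top','t8'); snap('scene','s2')
a=cv2.imread('pics/t8.png')
cv2.imwrite('pics/t8c.png',cv2.resize(a[180:290,220:420],(800,440),interpolation=cv2.INTER_CUBIC))
```

```text
21.1 [ 0.4605 -0.0712  0.2601] [ 3.1411e+00 -1.0000e-04  1.7698e+00] F [0.6 0.9 0.5] w 0.0001 0.0
[-0.40166945  0.25693455  0.52103147  1.98731058 -0.15809285  0.93583812
  0.39835262]
```

View pics/w2.png

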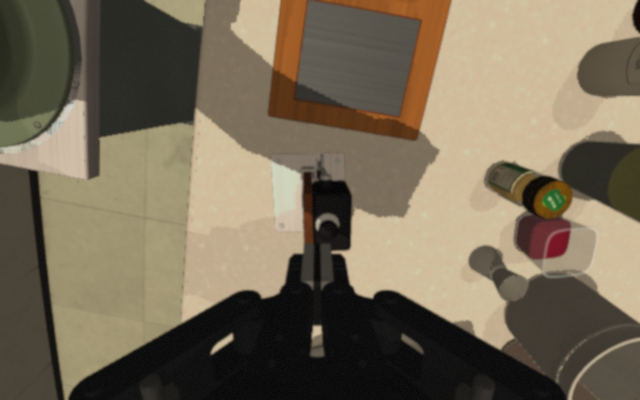

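Run:
```python
from h import *
a=cv2.imread('pics/w2.png')[140:290,260:390]
b=cv2.imread('pics/t8.png')[185:290,220:390]
A=cv2.resize(a,None,fx=4,fy=4,interpolation=cv2.INTER_CUBIC);B=cv2.resize(b,(280,600*280//800),interpolation=cv2.INTER_CUBIC) 
c=np.zeros((600,800,3),np.uint8);c[:600,:520]=A; c[:173,520:]=cv2.resize(b,(280,173)); s=cv2.imread('pics/s2.png')[220:320,230:450]; c[200:327,520:]=cv2.resize(s,(280,127)); cv2.imwrite('pics/m1.png',c)
```

```text
(no output)
```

View pics/m1.png

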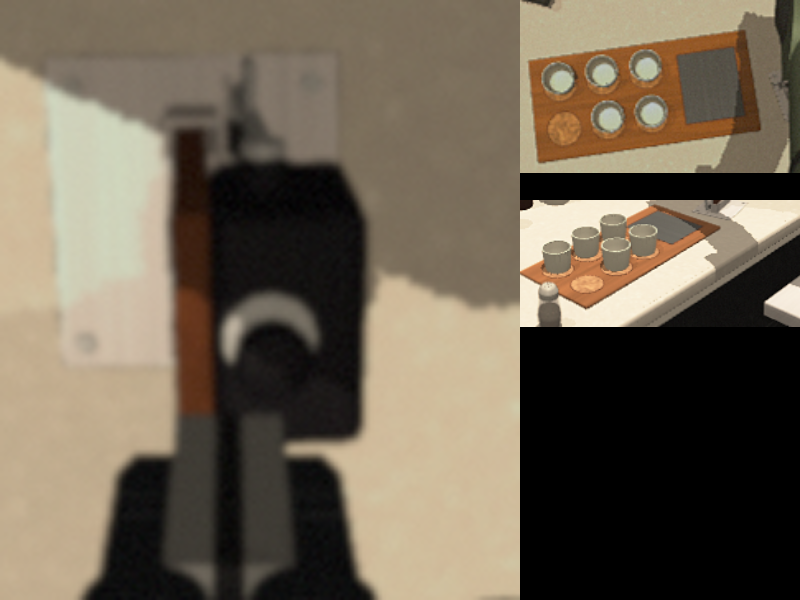

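Run:
```python
from h import *
p=load('w2'); f=lambda l:[(260+x/4-.375,140+y/4-.375) for x,y in l]
print('btn',w(p,f([(270,342)]),.1285))
def yaw(a,b,z):
    q=w(p,f([a,b]),z); d=q[0]-q[1]; print(np.round(q,4),'yaw',np.arctan2(-d[0],d[1]))
yaw((45,62),(62,365),.002)      # foot plate front edge, +y end first
yaw((177,200),(179,412),.110)   # face plate top front edge
yaw((215,200),(216,412),.110)
yaw((362,225),(362,425),.109)   # housing back top edge
```

```text
btn [[ 0.47743384 -0.10577686  0.1285    ]]
[[ 0.3986 -0.074   0.002 ]
 [ 0.4212 -0.1812  0.002 ]] yaw 0.20731511951194329
[[ 0.4488 -0.0802  0.11  ]
 [ 0.4601 -0.1379  0.11  ]] yaw 0.19381688859878407
[[ 0.4581 -0.0783  0.11  ]
 [ 0.4698 -0.136   0.11  ]] yaw 0.19915975421044102
[[ 0.496  -0.0778  0.109 ]
 [ 0.509  -0.1326  0.109 ]] yaw 0.2329669624329174
```

Run:
```python
from h import *
p=load('w2')
print('btn dark',w(p,[[327.6,231.5]],.1295))
plan([[.479,-.1115,.16],[.479,-.1115,.135]])
```

```text
btn dark [[ 0.47917817 -0.1119087   0.1295    ]]
[ 0.479 -0.112  0.16 ] [-0.0449  0.0097  0.0996] rows 2.2
[ 0.479 -0.112  0.135] [-0.     0.     0.025] rows 0.5
```

Emit:
move_arm(moves=[[[0,-0.03,0.007,0.02,0,0,0],[0,-0.045,0.01,0.06,0,0,0],[0,-0.045,0.01,0.1,0,0,0],[0,-0.045,0.01,0.12,0,0,0],[0,-0.045,0.01,0.12,0,0,0]]])

```text
clock: 21.75
position: [0.478, -0.1117, 0.1375]
tool_rot: [-3.137, -0.001, 1.773]
force: [0.2, 0.2, 1.6]
grip_width: -0.0003
finger_force: 0.0
```

Emit:
move_arm(moves=[[[0,0,0,0,0,0,0],[0,0,0,0.006,0,0,0],[0,0,0,0.012,0,0,0],[0,0,0,0.012,0,0,0]]])

```text
clock: 22.15
position: [0.4796, -0.1125, 0.1278]
tool_rot: [3.141, 0.0, 1.772]
force: [1.0, 1.0, 2.0]
grip_width: 0.0006
finger_force: 1.0
```

Run:
```python
from h import *
s=st()
for n in('scene','top','wrist'): snap(n,n+'9')
c=np.zeros((600,800,3),np.uint8)
c[:300]=cv2.resize(cv2.imread('pics/scene9.png')[150:270,300:460],(800,600),interpolation=cv2.INTER_CUBIC)[150:450]
c[300:,:400]=cv2.resize(cv2.imread('pics/wrist9.png')[150:300,220:420],(400,300))
c[300:,400:]=cv2.resize(cv2.imread('pics/top9.png')[190:265,350:450],(400,300))
cv2.imwrite('pics/m2.png',c)
```

```text
22.15 [ 0.4796 -0.1125  0.1278] [3.1411 0.     1.7718] F [1. 1. 2.] w 0.0006 1.0
```

View pics/m2.png

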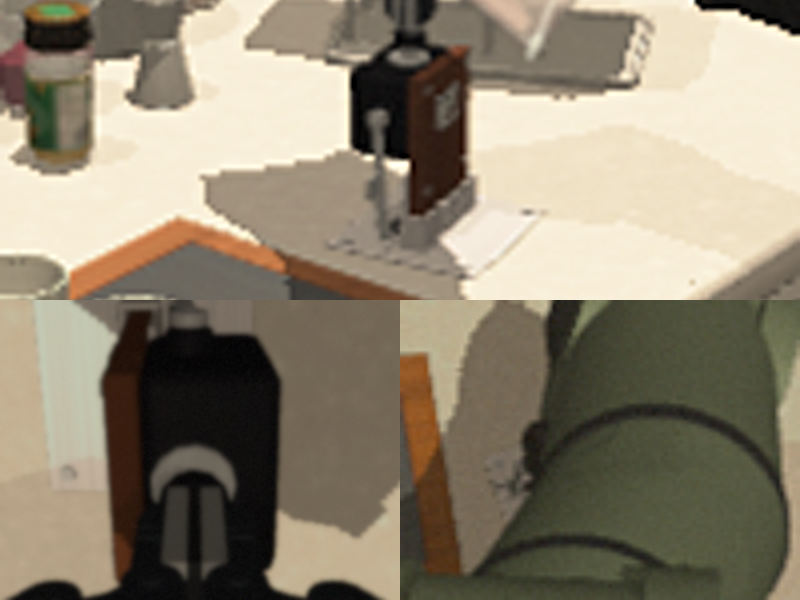

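Emit:
move_arm(moves=[[[0,0,0,-0.04,0,0,0],[0,0,0,-0.09,0,0,0],[0,-0.03,-0.023,-0.09,0,0,-0.022],[0,-0.06,-0.046,-0.09,0,0,-0.045],[0,-0.09,-0.07,-0.09,0,0,-0.067]]])

```text
clock: 22.8
position: [0.4283, -0.2156, 0.2184]
tool_rot: [3.141, 0.001, 2.2]
force: [1.1, -0.3, -1.0]
grip_width: -0.0001
finger_force: 0.0
```

Emit:
move_arm(moves=[[[0,0,0,0,0,0,-0.022],[0,0,0,0,0,0,-0.045],[0,0,0,0,0,0,-0.068],[0,0,0,0,0,0,-0.09],[0,0,0,0,0,0,-0.113]]])

```text
clock: 23.3
position: [0.4286, -0.2149, 0.218]
tool_rot: [-3.142, 0.0, 2.908]
force: [0.1, -0.5, -0.2]
grip_width: 0.0004
finger_force: 0.0
```

Run:
```python
from h import *
s=st(); print(s['qpos']); plan([[.43,-.215,.06]])
```

```text
23.3 [ 0.4286 -0.2149  0.218 ] [-3.1415e+00  1.0000e-04  2.9078e+00] F [ 0.1 -0.5 -0.2] w 0.0004 0.0
[ 0.12010697  0.31794639  0.27582601  1.99810504 -0.11454794  0.83997101
  1.79640925]
[ 0.43  -0.215  0.06 ] [-0.0014  0.0002  0.158 ] rows 3.2
```

Emit:
move_arm(moves=[[[0,0,0,0.04,0,0,0],[0,0,0,0.09,0,0,0],[0,0,0,0.13,0,0,0],[0,0,0,0.158,0,0,0],[0,0,0,0.158,0,0,0]]])

```text
clock: 23.8
position: [0.427, -0.2142, 0.0573]
tool_rot: [3.141, -0.005, 2.902]
force: [0.2, -0.3, 0.9]
grip_width: 0.0003
finger_force: 0.0
```

Run:
```python
from h import *
s=st(); snap('wrist','w3'); q=px(load('w3'),[.454,-.113,.082])[0]; print(q)
a=cv2.imread('pics/w3.png'); u,v=np.int32(q); x0,y0=max(u-75,0),max(v-75,0)
c=np.zeros((600,800,3),np.uint8); c[:,:]=0
k=cv2.resize(a[y0:y0+120,x0:x0+160],(800,600),interpolation=cv2.INTER_CUBIC); cv2.imwrite('pics/w3c.png',k); print(x0,y0)
```

```text
23.8 [ 0.427  -0.2142  0.0573] [ 3.1412 -0.0052  2.9022] F [ 0.2 -0.3  0.9] w 0.0003 0.0
[540.73331889 286.81987233]
465 211
```

View pics/w3c.png

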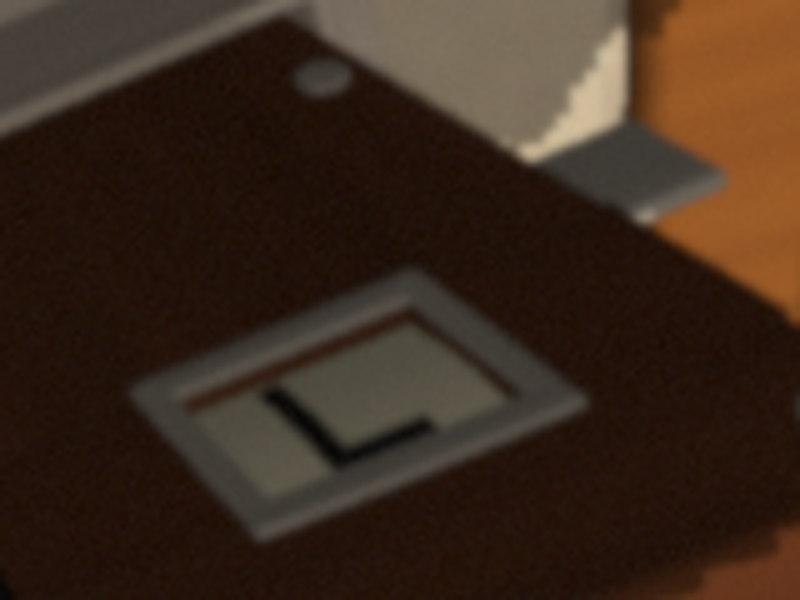

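Run:
```python
from h import *
plan([[.427,-.2142,.165],[.479,-.112,.165],[.479,-.112,.134]],rpy=[np.pi,0,2.905])
```

```text
[ 0.427 -0.214  0.165] [ 0.001   0.0004 -0.1058] rows 2.1
[ 0.479 -0.112  0.165] [-0.0266  0.1115  0.    ] rows 2.3
[ 0.479 -0.112  0.134] [ 0.    -0.     0.031] rows 0.6
```

Emit:
move_arm(moves=[[[0,0,0,-0.04,0,0,0],[0,0,0,-0.08,0,0,0],[0,0,0,-0.108,0,0,0],[0,-0.01,0.045,-0.108,0,0,0],[0,-0.02,0.085,-0.108,0,0,0]]])

```text
clock: 24.35
position: [0.4696, -0.1365, 0.1712]
tool_rot: [3.141, 0.005, 2.9]
force: [1.3, 0.2, -0.4]
grip_width: -0.0002
finger_force: 0.0
```

Emit:
move_arm(moves=[[[0,-0.005,0.026,0,0,0,0],[0,-0.005,0.026,0.02,0,0,0],[0,-0.005,0.026,0.03,0,0,0],[0,-0.005,0.026,0.03,0,0,0]]])

```text
clock: 24.75
position: [0.4788, -0.1133, 0.1381]
tool_rot: [-3.141, -0.001, 2.902]
force: [-0.2, 0.9, 0.3]
grip_width: -0.0
finger_force: 0.0
```

Run:
```python
from h import *
st(); plan([[.479,-.112,.134]])
```

```text
24.75 [ 0.4788 -0.1133  0.1381] [-3.1413e+00 -5.0000e-04  2.9018e+00] F [-0.2  0.9  0.3] w -0.0 0.0
[ 0.479 -0.112  0.134] [0.0001 0.0013 0.0041] rows 0.1
```

First press: down in steps to see depth and force.

Emit:
move_arm(moves=[[[0,0,0.001,0.012,0,0,0],[0,0,0.001,0.02,0,0,0],[0,0,0.001,0.022,0,0,0],[0,0,0.001,0.022,0,0,0]]])

```text
clock: 25.15
position: [0.4808, -0.1129, 0.1175]
tool_rot: [3.141, 0.003, 2.901]
force: [-6.6, 0.6, 46.1]
grip_width: -0.0001
finger_force: 23.0
```

Emit:
move_arm(moves=[[[0,0,0,0.002,0,0,0],[0,0,0,0.002,0,0,0]]])

```text
clock: 25.35
position: [0.4814, -0.113, 0.1169]
tool_rot: [3.14, 0.005, 2.901]
force: [-14.7, 2.2, 80.9]
grip_width: 0.0004
finger_force: 40.3
```

Emit:
move_arm(moves=[[[0,0,0,-0.012,0,0,0],[0,0,0,-0.024,0,0,0],[0,0,0,-0.024,0,0,0]]])

```text
clock: 25.65
position: [0.48, -0.1123, 0.1388]
tool_rot: [3.141, 0.002, 2.902]
force: [-0.6, -0.4, -0.7]
grip_width: 0.0001
finger_force: 0.0
```

Emit:
move_arm(moves=[[[0,0,0,0.012,0,0,0],[0,0,0,0.0195,0,0,0],[0,0,0,0.0205,0,0,0],[0,0,0,0.0205,0,0,0]]])

```text
clock: 26.05
position: [0.4805, -0.1122, 0.1177]
tool_rot: [3.141, 0.002, 2.902]
force: [-4.1, 1.7, 37.4]
grip_width: -0.0004
finger_force: 18.6
```

Emit:
move_arm(moves=[[[0,0,0,-0.012,0,0,0],[0,0,0,-0.0205,0,0,0],[0,0,0,-0.0205,0,0,0]]])

```text
clock: 26.35
position: [0.4796, -0.112, 0.1379]
tool_rot: [-3.142, 0.0, 2.902]
force: [-0.2, 0.1, -0.7]
grip_width: 0.0006
finger_force: 0.0
```

Emit:
move_arm(moves=[[[0,0,0,0.012,0,0,0],[0,0,0,0.0185,0,0,0],[0,0,0,0.0197,0,0,0],[0,0,0,0.0197,0,0,0]]])

```text
clock: 26.75
position: [0.4801, -0.112, 0.118]
tool_rot: [3.141, 0.001, 2.902]
force: [-1.3, 1.7, 24.3]
grip_width: 0.0001
finger_force: 11.8
```

Emit:
move_arm(moves=[[[0,0,0,-0.012,0,0,0],[0,0,0,-0.0197,0,0,0],[0,0,0,-0.0197,0,0,0]]])

```text
clock: 27.05
position: [0.4797, -0.112, 0.1381]
tool_rot: [3.142, 0.0, 2.902]
force: [0.3, 0.1, -0.1]
grip_width: 0.0
finger_force: 0.0
```

Emit:
move_arm(moves=[[[0,0,0,0.012,0,0,0],[0,0,0,0.0185,0,0,0],[0,0,0,0.0197,0,0,0],[0,0,0,0.0197,0,0,0]]])

```text
clock: 27.45
position: [0.4802, -0.112, 0.118]
tool_rot: [3.141, 0.001, 2.902]
force: [-1.0, -0.1, 22.3]
grip_width: 0.0002
finger_force: 11.0
```

Emit:
move_arm(moves=[[[0,0,0,-0.012,0,0,0],[0,0,0,-0.0197,0,0,0],[0,0,0,-0.0197,0,0,0]]])

```text
clock: 27.75
position: [0.4797, -0.112, 0.1382]
tool_rot: [3.142, 0.001, 2.902]
force: [-0.1, -0.4, -0.4]
grip_width: 0.0
finger_force: 0.0
```

Emit:
move_arm(moves=[[[0,0,0,0.012,0,0,0],[0,0,0,0.0185,0,0,0],[0,0,0,0.0197,0,0,0],[0,0,0,0.0197,0,0,0]]])

```text
clock: 28.15
position: [0.4802, -0.112, 0.118]
tool_rot: [3.141, 0.001, 2.902]
force: [-0.2, 1.2, 20.5]
grip_width: -0.0001
finger_force: 10.8
```

Emit:
move_arm(moves=[[[0,0,0,-0.012,0,0,0],[0,0,0,-0.0197,0,0,0],[0,0,0,-0.0197,0,0,0]]])

```text
clock: 28.45
position: [0.4797, -0.112, 0.1382]
tool_rot: [3.142, 0.001, 2.902]
force: [-0.1, -0.2, -1.3]
grip_width: 0.0
finger_force: 0.0
```

Emit:
move_arm(moves=[[[0,0,0,0.012,0,0,0],[0,0,0,0.0185,0,0,0],[0,0,0,0.0197,0,0,0],[0,0,0,0.0197,0,0,0]]])

```text
clock: 28.85
position: [0.4802, -0.112, 0.118]
tool_rot: [3.141, 0.001, 2.902]
force: [-0.6, 0.7, 22.1]
grip_width: 0.0
finger_force: 10.7
```

Emit:
move_arm(moves=[[[0,0,0,-0.012,0,0,0],[0,0,0,-0.0197,0,0,0],[0,0,0,-0.0197,0,0,0]]])

```text
clock: 29.15
position: [0.4797, -0.1119, 0.1382]
tool_rot: [3.142, 0.001, 2.902]
force: [-0.2, 0.5, 0.0]
grip_width: 0.0001
finger_force: 0.0
```

Emit:
move_arm(moves=[[[0,0,0,0.012,0,0,0],[0,0,0,0.0185,0,0,0],[0,0,0,0.0197,0,0,0],[0,0,0,0.0197,0,0,0]]])

```text
clock: 29.55
position: [0.4802, -0.112, 0.118]
tool_rot: [3.141, 0.001, 2.902]
force: [-1.2, 0.0, 21.0]
grip_width: -0.0001
finger_force: 10.8
```

Emit:
move_arm(moves=[[[0,0,0,-0.012,0,0,0],[0,0,0,-0.0197,0,0,0],[0,0,0,-0.0197,0,0,0]]])

```text
clock: 29.85
position: [0.4797, -0.112, 0.1382]
tool_rot: [3.142, 0.001, 2.902]
force: [-0.0, -0.6, -0.7]
grip_width: 0.0001
finger_force: 0.0
```

Emit:
move_arm(moves=[[[0,0,0,0.012,0,0,0],[0,0,0,0.0185,0,0,0],[0,0,0,0.0197,0,0,0],[0,0,0,0.0197,0,0,0]]])

```text
clock: 30.25
position: [0.4802, -0.112, 0.118]
tool_rot: [3.141, 0.001, 2.902]
force: [-0.7, 1.5, 22.4]
grip_width: -0.0001
finger_force: 10.7
```

Emit:
move_arm(moves=[[[0,0,0,-0.012,0,0,0],[0,0,0,-0.03,0,0,0],[0,0,0,-0.047,0,0,0],[0,0.01,-0.04,-0.047,0,0,0],[0,0.02,-0.085,-0.047,0,0,0]]])

```text
clock: 30.75
position: [0.4398, -0.1894, 0.1648]
tool_rot: [3.141, -0.0, 2.906]
force: [1.8, -1.3, 0.0]
grip_width: 0.0004
finger_force: 0.0
```

Emit:
move_arm(moves=[[[0,0.005,-0.026,0,0,0,0],[0,0.005,-0.026,0.04,0,0,0],[0,0.005,-0.026,0.08,0,0,0],[0,0.005,-0.026,0.108,0,0,0],[0,0.005,-0.026,0.108,0,0,0]]])

```text
clock: 31.25
position: [0.4267, -0.2131, 0.0539]
tool_rot: [3.141, -0.006, 2.902]
force: [-0.5, -0.4, 1.0]
grip_width: -0.0003
finger_force: 0.0
```

Run:
```python
from h import *
s=st(); snap('wrist','w4')
a=cv2.imread('pics/w4.png'); 
k=cv2.resize(a[131:371,320:640],(800,600),interpolation=cv2.INTER_CUBIC); cv2.imwrite('pics/w4c.png',k)
```

```text
31.25 [ 0.4267 -0.2131  0.0539] [ 3.141  -0.0064  2.9021] F [-0.5 -0.4  1. ] w -0.0003 0.0
```

View pics/w4c.png

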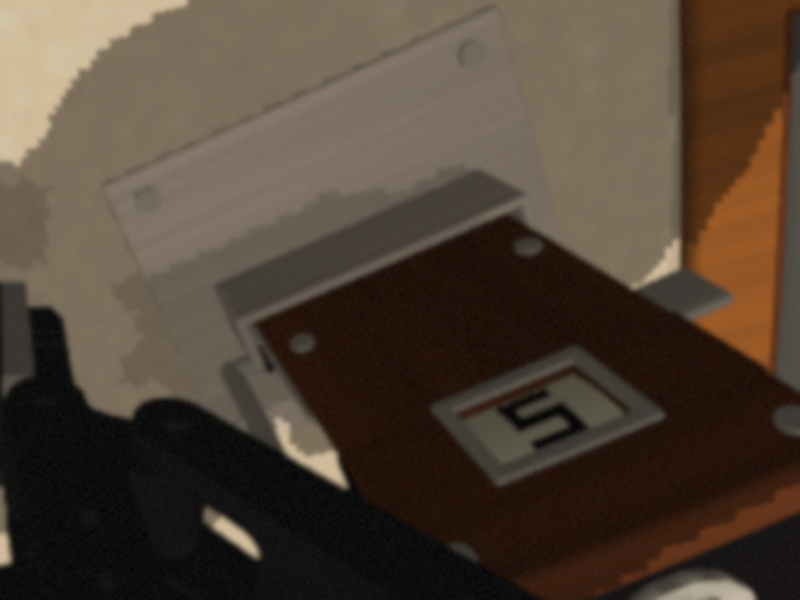

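```bash
cat >> h.py <<'E'
O=np.array([.4585,-.1165,0]); ex=np.array([np.cos(.205),np.sin(.205),0]); ey=np.array([-ex[1],ex[0],0])
def L(x,y,z): return O+x*ex+y*ey+np.array([0,0,z])
E
python3 - <<'E'
from h import *
Rt=Ro.from_euler('xyz',[np.pi,0,1.776]); R1=Rt*Ro.from_rotvec([0,-.35,0])
s=bot.observe(); R0=Ro.from_euler('xyz',s['tool_rot'])
print('local tcp',(np.array(s['position'])-O)@ex,(np.array(s['position'])-O)@ey)
up=np.array(s['position'])+[0,0,.15]
print('to hover from up, tool0 axes',R0.inv().apply(L(-.012,.061,.2)-up),(R0.inv()*R1).as_rotvec()/2/np.pi, R1.as_euler('xyz'))
E
```

```text
local tcp -0.049984400092513814 -0.0887665797018951
to hover from up, tool0 axes [0.0301051  0.15154085 0.00602559] [ 0.0310311  -0.05025844  0.17736269] [3.14159265 0.35       1.776     ]
```

Emit:
move_arm(moves=[[[0,0,0,-0.04,0,0,0],[0,0,0,-0.09,0,0,0],[0,0,0,-0.14,0,0,0],[0,0.0,0.02,-0.15,0,0,0.02],[0,0.01,0.06,-0.15,0,0,0.04]]])

```text
clock: 31.8
position: [0.4348, -0.1548, 0.211]
tool_rot: [3.14, 0.006, 2.642]
force: [2.3, 1.2, -1.1]
grip_width: 0.0
finger_force: 0.0
```

Emit:
move_arm(moves=[[[0,0.03,0.02,0,0,0,0.02],[0,0.04,0.04,0,0,0,0.04],[0,0.05,0.07,0,0,0,0.06],[0,0.05,0.07,0,0,0,0.08],[0,0.05,0.07,0,0,0,0.1]]])

```text
clock: 32.3
position: [0.4225, -0.067, 0.2087]
tool_rot: [3.14, -0.0, 2.019]
force: [-0.4, -1.1, 0.4]
grip_width: -0.0006
finger_force: 0.0
```

```bash
cat >> h.py <<'E'
def to(P,R1):
    s=bot.observe(); R0=Ro.from_euler('xyz',s['tool_rot'])
    print('shift',np.round(R0.inv().apply(P-np.array(s['position'])),4),'turn',np.round((R0.inv()*R1).as_rotvec()/2/np.pi,4))
def loc():
    p=np.array(bot.observe()['position'])-O; print('local',np.round([p@ex,p@ey,p[2]],4))
Rt=Ro.from_euler('xyz',[np.pi,0,1.776]); R1=Rt*Ro.from_rotvec([0,-.35,0])
E
python3 - <<'E'
from h import *
st(); loc(); to(L(-.014,.061,.2),R1)
E
```

```text
32.3 [ 0.4225 -0.067   0.2087] [ 3.1396e+00 -1.0000e-04  2.0193e+00] F [-0.4 -1.1  0.4] w -0.0006 0.0
local [-0.0251  0.0558  0.2087]
shift [0.0023 0.012  0.0087] turn [ 0.0071 -0.0555  0.0383]
```

Emit:
move_arm(moves=[[[0,0.002,0.012,0.009,0.007,-0.0555,0.038],[0,0.002,0.012,0.009,0.007,-0.0555,0.038],[0,0.002,0.012,0.009,0.007,-0.0555,0.038],[0,0.002,0.012,0.009,0.007,-0.0555,0.038],[0,0.002,0.012,0.009,0.007,-0.0555,0.038]]])

```text
clock: 32.8
position: [0.4325, -0.0589, 0.1988]
tool_rot: [-3.141, 0.352, 1.784]
force: [-0.3, -0.2, 0.1]
grip_width: 0.0002
finger_force: 0.0
```

Run:
```python
from h import *
st(); loc(); to(L(-.014,.061,.037),R1)
```

```text
32.8 [ 0.4325 -0.0589  0.1988] [-3.1407  0.3523  1.7844] F [-0.3 -0.2  0.1] w 0.0002 0.0
local [-0.0137  0.0617  0.1988]
shift [ 5.510e-02 -1.000e-04  1.521e-01] turn [0.0003 0.0004 0.0013]
```

Emit:
move_arm(moves=[[[0,0.014,0,0.038,0,0,0.001],[0,0.028,0,0.076,0,0,0.001],[0,0.042,0,0.114,0,0,0.001],[0,0.055,0,0.15,0,0,0.001],[0,0.055,0,0.15,0,0,0.001]]])

```text
clock: 33.3
position: [0.4305, -0.062, 0.036]
tool_rot: [-3.136, 0.351, 1.777]
force: [-1.0, -0.0, 1.0]
grip_width: 0.0001
finger_force: 0.0
```

Run:
```python
from h import *
st(); loc(); to(L(-.014,.061,.037),R1); snap('wrist','w5')
a=cv2.imread('pics/w5.png')[100:340,180:500]; cv2.imwrite('pics/w5c.png',cv2.resize(a,(800,600),interpolation=cv2.INTER_CUBIC))
```

```text
33.3 [ 0.4305 -0.062   0.036 ] [-3.136   0.3508  1.7767] F [-1. -0.  1.] w 0.0001 0.0
local [-0.0163  0.0591  0.036 ]
shift [ 0.0015  0.0023 -0.0016] turn [-0.0008  0.0001  0.0001]
```

View pics/w5c.png

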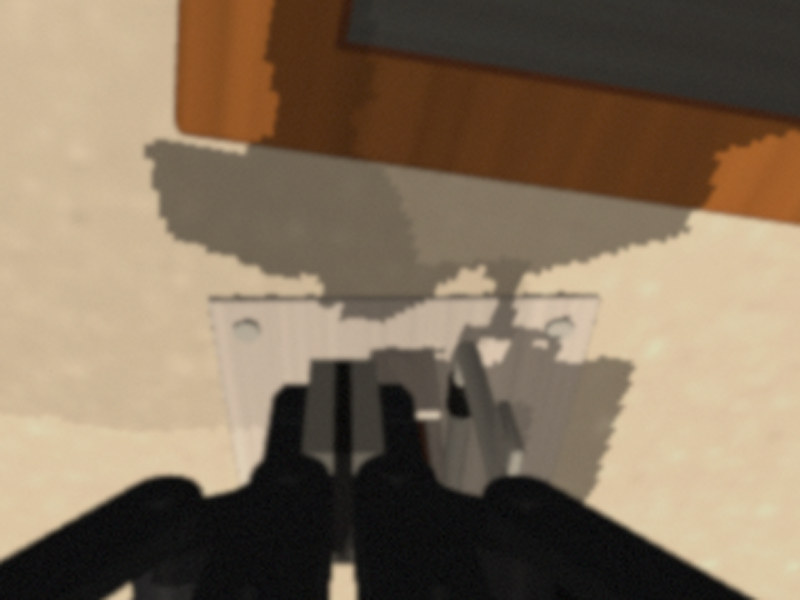

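Run:
```python
from h import *
p=load('w5'); f=lambda P:np.round((px(p,P)-[180,100])*2.5,0)[0]
for n,l in dict(tab_in=(.018,.044,.046),tab_out=(.018,.062,.046),tab_out_top=(.018,.062,.053),leg_bot=(.02,.045,.010),hinge=(.02,.045,.086),plate_botcorner=(-.005,.034,.03),frontwall=(-.0075,.0365,.024),backwall=(.0055,.0365,.05),footcorner=(-.049,.056,.002),footcorner2=(.049,.056,.002),tip=(-.0163,.0591,.036)).items(): print(n,f(L(*l)))
```

```text
tab_in [503. 476.]
tab_out [515. 422.]
tab_out_top [522. 451.]
leg_bot [489. 351.]
hinge [551. 666.]
plate_botcorner [391. 444.]
frontwall [380. 417.]
backwall [444. 512.]
footcorner [213. 296.]
footcorner2 [605. 297.]
tip [344. 393.]
```

Emit:
move_arm(moves=[[[0,0.005,0.003,0,0,0,0],[0,0.005,0.01,0,0,0,0],[0,0.005,0.02,0,0,0,0],[0,0.005,0.03,0,0,0,0],[0,0.005,0.03,0,0,0,0]]])

```text
clock: 33.85
position: [0.4625, -0.0494, 0.0372]
tool_rot: [3.138, 0.35, 1.775]
force: [0.1, 0.3, 0.8]
grip_width: 0.0001
finger_force: 0.1
```

Emit:
move_arm(moves=[[[0,0,0.004,0,0,0,0],[0,0,0.006,0,0,0,0],[0,0,0.006,0,0,0,0]]])

```text
clock: 34.15
position: [0.4664, -0.0489, 0.0366]
tool_rot: [3.141, 0.351, 1.775]
force: [0.2, 1.4, 0.8]
grip_width: 0.0002
finger_force: 0.6
```

Run:
```python
from h import *
s=st(); loc(); print('F along ex',s['force']@ex)
```

```text
34.15 [ 0.4664 -0.0489  0.0366] [3.1412 0.3507 1.7752] F [0.2 1.4 0.8] w 0.0002 0.6
local [0.0215 0.0646 0.0366]
F along ex 0.44986996186271216
```

Emit:
move_arm(moves=[[[0,0,0.002,0,0,0,0],[0,0,0.003,0,0,0,0],[0,0,0.003,0,0,0,0]]])

```text
clock: 34.45
position: [0.4692, -0.0482, 0.0366]
tool_rot: [3.141, 0.351, 1.775]
force: [-1.3, 1.0, 0.6]
grip_width: 0.0001
finger_force: 0.7
```

Emit:
move_arm(moves=[[[0,0,0.002,0,0,0,0],[0,0,0.003,0,0,0,0],[0,0,0.003,0,0,0,0]]])

```text
clock: 34.75
position: [0.4723, -0.0476, 0.0367]
tool_rot: [3.141, 0.351, 1.775]
force: [-0.5, 0.8, 1.5]
grip_width: 0.0001
finger_force: 0.8
```

Run:
```python
from h import *
s=st(); loc(); print('F along ex',s['force']@ex)
```

```text
34.75 [ 0.4723 -0.0476  0.0367] [3.1409 0.3507 1.7751] F [-0.5  0.8  1.5] w 0.0001 0.8
local [0.0275 0.0646 0.0367]
F along ex -0.3498503046507174
```

Emit:
move_arm(moves=[[[0,0,0.002,0,0,0,0],[0,0,0.003,0,0,0,0],[0,0,0.003,0,0,0,0]]])

```text
clock: 35.05
position: [0.475, -0.047, 0.0366]
tool_rot: [3.141, 0.351, 1.775]
force: [-3.0, 1.7, -0.2]
grip_width: 0.0001
finger_force: 1.3
```

Emit:
move_arm(moves=[[[0,0,0.002,0,0,0,0],[0,0,0.002,0,0,0,0]]])

```text
clock: 35.25
position: [0.4764, -0.0469, 0.0365]
tool_rot: [-3.14, 0.351, 1.775]
force: [-6.3, 1.7, 1.1]
grip_width: 0.0002
finger_force: 3.5
```

Emit:
move_arm(moves=[[[0,0,0.002,0,0,0,0],[0,0,0.002,0,0,0,0]]])

```text
clock: 35.45
position: [0.4772, -0.0469, 0.0364]
tool_rot: [-3.138, 0.351, 1.775]
force: [-12.4, 2.2, 2.1]
grip_width: -0.0002
finger_force: 6.2
```

Run:
```python
from h import *
s=st(); loc(); print('F along ex',s['force']@ex)
snap('wrist','w6')
```

```text
35.45 [ 0.4772 -0.0469  0.0364] [-3.1382  0.351   1.775 ] F [-12.4   2.2   2.1] w -0.0002 6.2
local [0.0325 0.0644 0.0364]
F along ex -11.67120990769674
```

Emit:
move_arm(moves=[[[0,0,-0.01,0,0,0,0],[0,0,-0.03,0,0,0,0],[0,0,-0.03,0,0,0,0],[0,-0.014,-0.03,-0.038,0,0,0],[0,-0.028,-0.03,-0.076,0,0,0]]])

```text
clock: 36.0
position: [0.4494, -0.053, 0.1182]
tool_rot: [-3.14, 0.352, 1.776]
force: [0.4, 1.1, 1.9]
grip_width: -0.0
finger_force: 0.0
```

Emit:
move_arm(moves=[[[0.7,-0.017,0,-0.045,0,0,0],[0.9,-0.034,0,-0.09,0,0,0],[1,-0.034,0,-0.09,0,0.02,0],[1,-0.034,0,-0.09,0,0.04,0],[1,-0.034,0,-0.09,0,0.056,0]]])

```text
clock: 36.5
position: [0.4506, -0.0525, 0.2148]
tool_rot: [3.138, 0.006, 1.778]
force: [-0.8, 0.5, 0.8]
grip_width: 0.072
finger_force: 0.0
```

Run:
```python
from h import *
st(); loc(); to(L(.0215,.001,.19),Rt); snap('scene','s7')
f=w(load('w1'),[[97,20],[204,122],[144,194],[38,107]],.007); print(np.round(f,4),f.mean(0))
a=snap('wrist','w7')
b=cv2.imread('pics/s7.png')[170:290,320:460]
c=np.zeros((600,800,3),np.uint8); c[:,:640][:400]=cv2.imread('pics/w7.png'); c[400:571,640-200-0:640]=cv2.resize(b,(200,171)); c[0:0]=0
cv2.imwrite('pics/m3.png',c)
```

```text
36.5 [ 0.4506 -0.0525  0.2148] [3.1384 0.0059 1.7778] F [-0.8  0.5  0.8] w 0.072 0.0
local [0.0053 0.0642 0.2148]
shift [-0.0631  0.016   0.0252] turn [0.0005 0.0009 0.0003]
[[0.4123 0.1148 0.007 ]
 [0.5471 0.1182 0.007 ]
 [0.5516 0.0103 0.007 ]
 [0.415  0.0022 0.007 ]] [0.48150578 0.0613728  0.007     ]
```

Emit:
move_arm(moves=[[[1,-0.04,0.01,0.01,0,0.001,0],[1,-0.063,0.016,0.02,0.0005,0.001,0],[1,-0.063,0.016,0.06,0.0005,0.001,0],[1,-0.063,0.016,0.1,0.0005,0.001,0],[1,-0.063,0.016,0.1,0.0005,0.001,0]]])

```text
clock: 37.1
position: [0.4758, -0.1127, 0.1108]
tool_rot: [-3.131, 0.004, 1.775]
force: [-0.2, -0.3, 0.3]
grip_width: 0.0853
finger_force: 0.0
```

Run:
```python
from h import *
st(); loc(); to(L(.0215,.001,.067),Rt)
```

```text
37.1 [ 0.4758 -0.1127  0.1108] [-3.1305  0.0041  1.7752] F [-0.2 -0.3  0.3] w 0.0853 0.0
local [0.0177 0.0002 0.1108]
shift [0.001  0.0043 0.0437] turn [-0.0018  0.0006 -0.0001]
```

Emit:
move_arm(moves=[[[1,0,0.0,0.02,0,0,0],[1,0,0.0,0.043,0,0,0],[1,0,0.0,0.043,0,0,0],[1,0,0,0.043,0,0,0]]])

```text
clock: 37.5
position: [0.4784, -0.1133, 0.0727]
tool_rot: [-3.138, 0.005, 1.775]
force: [-0.0, -0.1, -0.3]
grip_width: 0.0854
finger_force: 0.0
```

Run:
```python
from h import *
st(); loc(); to(L(.0215,.001,.067),Rt)
```

```text
37.5 [ 0.4784 -0.1133  0.0727] [-3.1378  0.0049  1.7752] F [-0.  -0.1 -0.3] w 0.0854 0.0
local [ 0.0202 -0.001   0.0727]
shift [0.002  0.0014 0.0057] turn [-0.0006  0.0008 -0.0001]
```

Adjust and close gently.

Emit:
move_arm(moves=[[[1,0.001,0.001,0.005,0,0.0008,0],[0.5,0.001,0.001,0.005,0,0.0008,0],[0.3,0.001,0.001,0.005,0,0.0008,0],[0.3,0.001,0.001,0.005,0,0.0008,0],[0.3,0.001,0.001,0.005,0,0.0008,0]]], force=40)

```text
clock: 38.0
position: [0.4787, -0.1123, 0.0668]
tool_rot: [-3.138, -0.001, 1.775]
force: [-2.3, 0.4, 11.7]
grip_width: 0.0508
finger_force: 39.3
```

Run:
```python
from h import *
st(); loc()
```

```text
38.0 [ 0.4787 -0.1123  0.0668] [-3.1376e+00 -9.0000e-04  1.7749e+00] F [-2.3  0.4 11.7] w 0.0508 39.3
local [0.0206 0.     0.0668]
```

Emit:
move_arm(moves=[[[0.3,0,0,-0.01,0,0,0],[0.3,0,0,-0.03,0,0,0],[0.3,0,0,-0.055,0,0,0],[0.3,0,0,-0.085,0,0,0],[0.3,0,0,-0.085,0,0,0]]])

```text
clock: 38.5
position: [0.4802, -0.1126, 0.1545]
tool_rot: [-3.142, 0.0, 1.774]
force: [0.2, 0.1, -3.8]
grip_width: 0.0502
finger_force: 44.3
```

Run:
```python
from h import *
st(); loc(); snap('scene','s8'); snap('wrist','w8')
a=cv2.imread('pics/s8.png')[170:270,340:440]; b=cv2.imread('pics/w8.png')
c=np.zeros((600,800,3),np.uint8); c[:400,:400]=cv2.resize(a,(400,400),interpolation=cv2.INTER_CUBIC); c[:400,400:]=cv2.resize(b[:,120:520],(400,400)); cv2.imwrite('pics/m4.png',c)
Rb=Ro.from_euler('xyz',[np.pi,0,np.pi/2+.037]); Rp=Rb*Ro.from_rotvec([.27,0,0])
bx=np.array([np.cos(.037),np.sin(.037),0]); S=np.array([.4815,.061,0])
Os=S-.0289*bx; c_,s_=np.cos(.27),np.sin(.27); g,h=.0205,.0628
T=Os+(g*c_+h*s_)*bx+np.array([0,0,.0083-g*s_+h*c_]); print('target',T,Rp.as_euler('xyz'))
to(T+[0,0,.08],Rp)
```

```text
38.5 [ 0.4802 -0.1126  0.1545] [-3.1415e+00  2.0000e-04  1.7744e+00] F [ 0.2  0.1 -3.8] w 0.0502 44.3
local [ 0.0221 -0.0006  0.1545]
target [0.48910283 0.06128143 0.06335682] [-2.87159265  0.          1.60779633]
shift [0.1676 0.0451 0.0083] turn [0.0423 0.0035 0.0265]
```

View pics/m4.png

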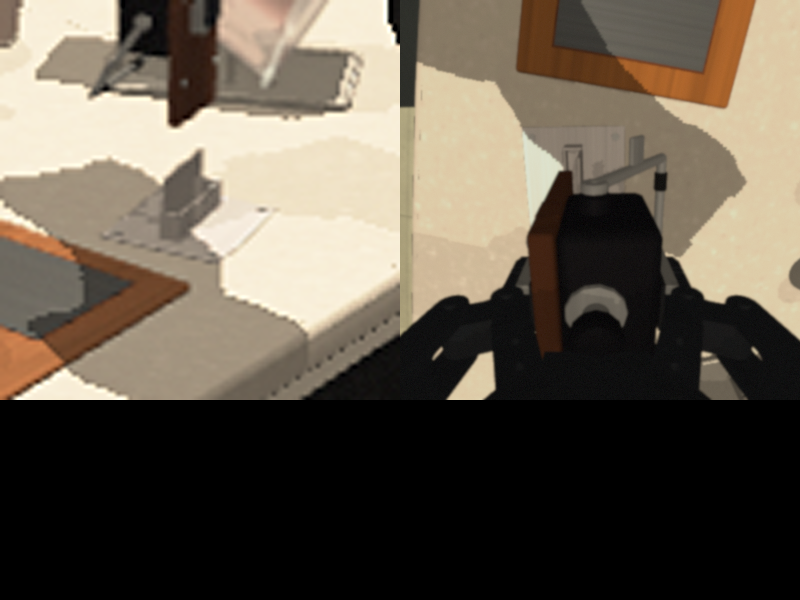

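Emit:
move_arm(moves=[[[0.3,0.034,0.009,0.002,0.008,0.001,0.005],[0.3,0.067,0.018,0.003,0.017,0.002,0.011],[0.3,0.1,0.027,0.005,0.025,0.002,0.016],[0.3,0.134,0.036,0.007,0.034,0.003,0.021],[0.3,0.168,0.045,0.008,0.0423,0.0035,0.0265]]])

```text
clock: 39.1
position: [0.4882, 0.0629, 0.142]
tool_rot: [-2.867, 0.001, 1.606]
force: [0.0, -0.8, -3.2]
grip_width: 0.0506
finger_force: 44.3
```

Emit:
move_arm(moves=[[[0.3,0,0,0,0,0,0],[0.3,0,0,0,0,0,0]]])

```text
clock: 39.3
position: [0.4884, 0.0616, 0.1419]
tool_rot: [-2.869, 0.001, 1.609]
force: [-0.0, -0.9, -3.8]
grip_width: 0.0509
finger_force: 44.2
```

```bash
cat >> h.py <<'E'
Rp=Ro.from_euler('xyz',[np.pi,0,np.pi/2+.037])*Ro.from_rotvec([.27,0,0]); T=np.array([.4891,.0613,.0634])
E
python3 - <<'E'
from h import *
st(); to(T+[0,0,.08],Rp); to(T+[0,0,.01],Rp)
E
```

```text
39.3 [0.4884 0.0616 0.1419] [-2.8689e+00  1.0000e-03  1.6090e+00] F [-0.  -0.9 -3.8] w 0.0509 44.2
shift [-0.0004  0.0003 -0.0017] turn [-0.0004  0.0002  0.0001]
shift [-0.0003  0.0191  0.0657] turn [-0.0004  0.0002  0.0001]
```

Emit:
move_arm(moves=[[[0.3,0,0.008,0.03,0,0,0],[0.3,0,0.016,0.055,0,0,0],[0.3,0,0.019,0.0655,0,0,0],[0.3,0,0.019,0.0655,0,0,0]]])

```text
clock: 39.7
position: [0.4888, 0.0604, 0.074]
tool_rot: [-2.868, 0.001, 1.606]
force: [-0.8, 0.8, -2.4]
grip_width: 0.0507
finger_force: 44.2
```

Emit:
move_arm(moves=[[[0.3,0,0.001,0.003,0,0,0],[0.3,0,0.0015,0.006,0,0,0],[0.3,0,0.0015,0.006,0,0,0]]])

```text
clock: 40.0
position: [0.4897, 0.0615, 0.0691]
tool_rot: [-2.871, -0.0, 1.607]
force: [0.2, -0.4, -3.3]
grip_width: 0.0505
finger_force: 44.2
```

Run:
```python
from h import *
st(); to(T,Rp)
```

```text
40.0 [0.4897 0.0615 0.0691] [-2.8713 -0.      1.6074] F [ 0.2 -0.4 -3.3] w 0.0505 44.2
shift [-0.0001  0.0009  0.0057] turn [-0.     -0.     -0.0001]
```

Emit:
move_arm(moves=[[[0.3,0,0,0.002,0,0,0],[0.3,0,0,0.002,0,0,0]]])

```text
clock: 40.2
position: [0.489, 0.0615, 0.0669]
tool_rot: [-2.871, 0.0, 1.608]
force: [-1.1, -0.0, -2.6]
grip_width: 0.0509
finger_force: 44.2
```

Emit:
move_arm(moves=[[[0.3,0,0.001,0.0015,0,0,0],[0.3,0,0.001,0.0015,0,0,0]]])

```text
clock: 40.4
position: [0.4896, 0.0615, 0.065]
tool_rot: [-2.871, 0.0, 1.608]
force: [-0.6, 0.7, -3.3]
grip_width: 0.0508
finger_force: 44.2
```

Emit:
move_arm(moves=[[[0.3,0,0,0.0015,0,0,0],[0.3,0,0,0.0015,0,0,0]]])

```text
clock: 40.6
position: [0.4891, 0.0615, 0.064]
tool_rot: [-2.87, -0.0, 1.607]
force: [-2.7, 1.5, 6.6]
grip_width: 0.0507
finger_force: 44.7
```

Emit:
move_arm(moves=[[[0.4,0,0,-0.0005,0,0,0],[0.8,0,0,-0.0005,0,0,0],[1,0,0,-0.0005,0,0,0],[1,0,0,-0.0005,0,0,0],[1,0,0,-0.0005,0,0,0]]])

```text
clock: 41.1
position: [0.4893, 0.0614, 0.0641]
tool_rot: [-2.871, 0.0, 1.607]
force: [-0.2, -1.1, -1.2]
grip_width: 0.0853
finger_force: 0.0
```

Emit:
move_arm(moves=[[[1,0,0,-0.02,0,0,0],[1,0,0,-0.05,0,0,0],[1,0,0,-0.09,0,0,0],[1,0,0,-0.14,0,0,0],[1,0,0,-0.17,0,0,0]]])

```text
clock: 41.6
position: [0.536, 0.063, 0.2311]
tool_rot: [-2.874, 0.0, 1.607]
force: [-0.3, 0.2, 0.3]
grip_width: 0.0855
finger_force: 0.0
```

Emit:
move_arm(moves=[[[1,-0.045,0,-0.01,0,0,0],[1,-0.09,0,-0.01,0,0,0],[1,-0.135,0,-0.01,0,0,0],[1,-0.18,0,-0.01,0,0,0],[1,-0.22,0,-0.01,0,0,0]]])

```text
clock: 42.1
position: [0.5452, -0.1589, 0.2377]
tool_rot: [-2.871, 0.0, 1.607]
force: [0.7, 1.4, -0.2]
grip_width: 0.0856
finger_force: 0.0
```

Run:
```python
from h import *
st(); 
for n in('scene','top','wrist'): snap(n,n+'E')
c=np.zeros((600,800,3),np.uint8)
c[:300,:400]=cv2.resize(cv2.imread('pics/sceneE.png')[190:310,230:390],(400,300),interpolation=cv2.INTER_CUBIC)
c[:300,400:]=cv2.resize(cv2.imread('pics/topE.png')[170:290,225:385],(400,300),interpolation=cv2.INTER_CUBIC)
c[300:,:480]=cv2.resize(cv2.imread('pics/wristE.png'),(480,300))
c[300:,480:]=cv2.resize(cv2.imread('pics/topE.png')[200:280,300:386],(320,300),interpolation=cv2.INTER_CUBIC)
cv2.imwrite('pics/m5.png',c)
```

```text
42.1 [ 0.5452 -0.1589  0.2377] [-2.8707e+00  4.0000e-04  1.6068e+00] F [ 0.7  1.4 -0.2] w 0.0856 0.0
```

View pics/m5.png

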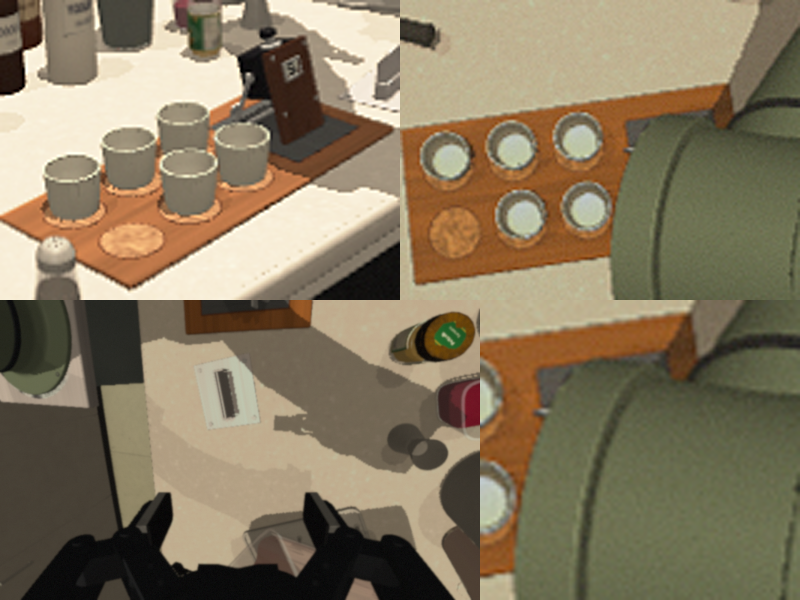

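Run:
```python
from h import *
p=load('sceneE'); f=lambda P:np.round((px(p,P)-[230,190])*2.5,0)[0]
bx=np.array([np.cos(.037),np.sin(.037),0]);by=np.array([-bx[1],bx[0],0]);S=np.array([.4815,.061,.007]);Os=S-.0289*bx
for y in(.034,-.034): print('plate front bottom',f(Os-.005*bx+y*by+[0,0,.003]),'top',f(Os+.022*bx+y*by+[0,0,.104]))
for a in(-.068,.068):
  for b in(-.057,.057): print('slate',a,b,f(S+a*bx+b*by))
print('foot',f(Os+.069*bx+.045*by),st()['qd'].max())
```

```text
plate front bottom [285. 144.] top [265.  55.]
plate front bottom [323. 123.] top [304.  36.]
slate -0.068 -0.057 [358. 127.]
slate -0.068 0.057 [296. 163.]
slate 0.068 -0.057 [268.  95.]
slate 0.068 0.057 [204. 128.]
42.25 [ 0.5448 -0.1594  0.2376] [-2.8704e+00  1.3000e-03  1.6031e+00] F [-0.1  0.4 -0.3] w 0.0853 0.0
foot [229. 131.] 0.008182680769888402
```

```bash
python3 -c "
from h import *
print(bot.job_done())"
```

```text
the job is handed in; nothing more can be done
None
```

The job is handed in: all five cups stand on cork rounds, one to a round, and the sign shows 5 and stands on the slate leaning back on its leg, 42 s in; no verdict was returned.

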